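Tip fittings into the ultrasonic cleaner, hold its selector at the third click

TASK

Tip the steel beaker over the ultrasonic cleaner's basin so that all four fittings drop into it, then stand the empty beaker upright on the bench and let go of it. Then turn the cleaner's black bar knob clockwise from home, click by click, to the third click stop, never on towards the fourth, and finish still gripping it there: it springs back if released, so the program ends while holding it. Leave the bottle, jar and dish where they are.

Things in the scene. Friction and masses are not known exactly. Their poses are not given: they have to be found in the camera images.
- cleaner: Ultrasonic cleaner, fixed on the bench, 200 mm deep (x) by 340 mm wide (y), 110 mm tall; origin at the centre of its underside, z up, front at -x. Its +y part is an open dry steel basin; its -y part (y -170 to -20 mm) a closed white deck 110 mm above the bench with the selector knob and, at (72, -45) mm, a plain round cap 22 mm across, 14 mm high, that does not move.
- basin (a point): Centre of the basin's floor, axes as the cleaner's: the basin is 184 mm (x) by 174 mm (y) inside, 60 mm deep, walls 8 mm thick; the floor is 50 mm above the bench.
- selector (a joint): Knob angle: 0 at home (its start), growing clockwise seen from above, to 2.09 rad. Click stops every 0.419 rad (24 deg): first 0.419, second 0.838, third 1.257, two more beyond. A spring always pushes it back home: it runs back if let go. It needs about 0.01 to 0.02 N m at each stop, rising to about 0.08 to 0.09 N m half-way between stops: this is the click to feel.
- selector_grip (a point): Point on the knob's vertical axis at grip height, 146 mm above the bench, 10 mm below its top; turns with it. The knob is a black bar, 42 mm long along this x, 14 mm thick along y, on a round skirt 44 mm across whose top is 124 mm above the bench; a pale line on top marks its -x end. At home its x is the cleaner's x. The axis is at (0, -100) mm in the cleaner; deck ticks mark the stops.
- beaker: Open steel beaker, 75 mm tall: 54 mm across at the base, straight and 62 mm across from 16 mm up to the rim, walls 3 mm, floor 4 mm, 150 g. Origin at its base centre, z up through the mouth. It stands left or right of the cleaner and holds the four fittings, which slide out once its wall slopes down some 16 degrees: tip it 110 degrees or more.
- fitting0: One of four equal brass column fittings, a stepped round plug 15 mm across (11 mm at its neck), 16 mm tall, 20 g, at first inside the beaker. Origin at the centre of its wide end face, z along its axis.
- fitting1: One of four equal brass column fittings, a stepped round plug 15 mm across (11 mm at its neck), 16 mm tall, 20 g, at first inside the beaker. Origin at the centre of its wide end face, z along its axis.
- fitting2: One of four equal brass column fittings, a stepped round plug 15 mm across (11 mm at its neck), 16 mm tall, 20 g, at first inside the beaker. Origin at the centre of its wide end face, z along its axis.
- fitting3: One of four equal brass column fittings, a stepped round plug 15 mm across (11 mm at its neck), 16 mm tall, 20 g, at first inside the beaker. Origin at the centre of its wide end face, z along its axis.
- tall_bottle: Closed bottle, 68 mm diameter, 170 mm tall, standing on the bench; a bystander. Origin at the centre of its base, z up.
- jar: Closed jar with a lid, 64 mm diameter, 85 mm tall, standing on the bench on the other side of the cleaner from the beaker; a bystander. Origin at the centre of its base.
- dish: Small low white bowl, 90 mm diameter, 30 mm tall, on the bench; a bystander. Origin at the centre of its base.
Things that resemble listed ones, but are neither listed nor needed, are in the scene too. What is shaped like the beaker but blue is not meant.

How it is judged:
On the way, in this order (a step that is already met when the one before it is completed fails the run):
1. the beaker is tipped and all four fittings lie in the basin (x of fitting0 in the frame of basin between -0.095 and 0.095 m and y of fitting0 in the frame of basin between -0.09 and 0.09 m and z of fitting0 in the frame of basin between -0.01 and 0.055 m and x of fitting1 in the frame of basin between -0.095 and 0.095 m and y of fitting1 in the frame of basin between -0.09 and 0.09 m and z of fitting1 in the frame of basin between -0.01 and 0.055 m and x of fitting2 in the frame of basin between -0.095 and 0.095 m and y of fitting2 in the frame of basin between -0.09 and 0.09 m and z of fitting2 in the frame of basin between -0.01 and 0.055 m and x of fitting3 in the frame of basin between -0.095 and 0.095 m and y of fitting3 in the frame of basin between -0.09 and 0.09 m and z of fitting3 in the frame of basin between -0.01 and 0.055 m and angle between beaker's own z axis and vertical above 0.6 rad), for 0.1 s.
2. the beaker stands upright on the bench, released, with the knob still at home (angle between beaker's own z axis and vertical below 0.08 rad and height (world z) of beaker below 0.006 m and contact force between the fingers and beaker below 0.05 N and linear speed of beaker below 0.02 m/s and value of joint selector below 0.15 rad), for 0.2 s.
3. the knob passes the second click stop (value of joint selector between 0.7 and 1 rad).
4. the knob is held at the third click stop (value of joint selector between 1.11 and 1.41 rad and contact force between the fingers and selector above 1 N), for 0.3 s.
At the end, for the whole second after the job is handed in: All four fittings lie in the basin; the empty beaker stands upright (within 4.5 degrees) on the bench, at rest and untouched; the fingers hold the knob with more than 1 N at the third click stop (1.257 rad, within 0.15 rad), at rest (all of step 4 and x of fitting0 in the frame of basin between -0.095 and 0.095 m and y of fitting0 in the frame of basin between -0.09 and 0.09 m and z of fitting0 in the frame of basin between -0.01 and 0.055 m and x of fitting1 in the frame of basin between -0.095 and 0.095 m and y of fitting1 in the frame of basin between -0.09 and 0.09 m and z of fitting1 in the frame of basin between -0.01 and 0.055 m and x of fitting2 in the frame of basin between -0.095 and 0.095 m and y of fitting2 in the frame of basin between -0.09 and 0.09 m and z of fitting2 in the frame of basin between -0.01 and 0.055 m and x of fitting3 in the frame of basin between -0.095 and 0.095 m and y of fitting3 in the frame of basin between -0.09 and 0.09 m and z of fitting3 in the frame of basin between -0.01 and 0.055 m and angle between beaker's own z axis and vertical below 0.08 rad and height (world z) of beaker below 0.006 m and contact force between the fingers and beaker below 0.05 N and linear speed of beaker below 0.02 m/s and velocity of joint selector between -0.1 and 0.1 rad/s); the arm keeps its last pose, push and grip.
It fails at once if the knob was turned past the third stop towards the fourth (more than 1.5 rad) (value of joint selector above 1.5 rad).
It fails at once if a bystander was moved more than 40 mm (distance of any of tall_bottle, jar, dish from where it was at the start of the episode above 0.04 m).
It also fails if it takes over 72 s, if anything falls off the work surface, if the arm or the gripper's body presses on something with over 40 N, if the wrist force passes 120 N, or if a joint passes its speed limit or range.

ROBOT

A 6-joint arm with a two-finger parallel gripper is mounted at the origin on the work surface. World frame = base frame: x ahead of the robot, y to its left, z up, the work surface at z = 0. Lengths are in m, angles in rad, forces in N, time in s.
With the tool pointing down it reaches from about 0.35 to 0.775 m from the base axis. Payload 5.5 kg.
Tool frame: the origin (TCP) lies midway between the tips of the shut fingers; the grasp point (between the pads) lies 19 mm behind it; z points along the fingers, y is the line along which they close (so a half turn about z gives the same grasp; the last joint's range is limited). The gripper opens to 85 mm and grips with 20 to 120 N. Pads are 22 mm wide; open, the fingers measure 114 mm over their backs; the gripper's body (76 mm by 85 mm) begins 54 mm behind the grasp point. The pads swing forward as they close: fully open they stand 13 mm farther back than shut.
Start: joints at [-1.399, 0.313, 0.046, 1.304, 0, 1.431], TCP at [0.176, -0.547, 0.231] pointing down, gripper open.
Joint ranges: [-2.76, 2.76], [-0.86, 1.69], [-1.03, 1.26], [-2.2, 2.34], [-1.47, 1.5], [-3.14, 3.14]. Speed limits (rad/s): [2.57, 2.57, 3.14, 3.14, 3.14, 3.14].

INTERFACE

Orientations are given as a rotation vector (axis times angle).
In Python, from station import r gives the robot as it stands. The module is installed in compiled form; this text tells all that it offers.
- The arm moves only by the tool play_rows, never from a script. Its argument "motion" is a list of rows, each an object with "rotation": the turn, a rotation vector about the tool's x, y, z in rad, a list of three; "translation": the shift along the tool's x, y, z in mm, a list of three; "hand": the closure, from -1 (fully open) to 1 (shut). In form: [{"rotation": [ax, ay, az], "translation": [x, y, z], "hand": hand}, ...]. A call has 1 to 12 rows; each row shifts and turns the commanded pose from where the row before left it, along the tool's axes as they then stand; what a row does not reach is not made up. A row lasts 1/8 s, in which the tool goes at most 62.5 mm and 10.7 degrees, less where a joint would pass 70% of its speed; a pose out of reach is approached as far as the arm can. A call is refused whole if a number of a shift passes 62.5 or a number of a turn 0.188, either way. A call with a gripper value outside its range is refused whole. The fingers move at their own pace and stop on an object; "newtons" is the grip in N (left out, the last holds). Time passes only in rows, so rows that do not move let the fingers close. It gives the time, the measured TCP pose, the force, the opening and the grip force at its end, in the units of the state.
- r.state(): the state, without advancing time (a new reading comes with each control period).
- r.get_image(name): name is "side" or "top"; returns a dict with "color" (384x512x3 uint8, blue, green, red), "z_map" (384x512 float32, m along the optical axis (not along the pixel's ray), 0 where there is no reading), "mtx" (3x3 intrinsics, pixels), "extrinsics" (4x4, takes a point from camera to world coordinates). Camera axes: x right, y up, looking along -z (the intrinsics and any distortion apply to the point x, -y, -z); pixel columns grow to the right and rows downward; lengths in m; the calibration is good to about 2 mm. A picture is of the moment at which its call begins.
- r.close_job(): hands the job in; it is judged then, once.
Trained networks look in a picture, given as the dict that the camera call returned (one of the last four; its "shot" number tells which), for a name from the list of things; names that differ only in an ending like _2 or _b are one class to them, and where a whole thing is asked for, a point or a joint stands for the part that bears it (a point fixed in the world has none). Each returns a list of dicts, best first, with "conf" (0 to 1); they miss things now and then, are a little off and sometimes report something else, mostly with a low value. They report only what shows in the picture. A call takes as long as a camera call. They do not tell look-alikes from the thing itself.
- r.search_frame(picture, thing): "uv" ([column, row] in pixels, amid what is visible of it).
- r.outline_of(picture, thing): "region" (384x512 bool, what is visible of it) and "uv" ([column, row] in pixels, amid what is visible of it).
- r.pinpoint(picture, thing): "uv" ([column, row] in pixels: a listed point, or the origin of a listed thing).
The state is a dict: "t": time; "qpos": joint angles; "qvel": joint speeds; "effort": joint torques, N m; "tcp_pos": TCP position; "ee_rot": TCP orientation; "wrist_force": force on the tool from outside, world axes, zero at the start; "moment": the same for the moment, N m; "opening": opening from 0.0 (shut) to 1.0 (fully open); "grasp_force": force on a finger pad.
Only numpy, scipy, OpenCV 4.12 (cv2) and the standard library are available. Lean on these libraries where they do the work, as an engineer would, in place of code of your own. Each camera call takes 0.05 s, during which the arm holds its last target. There are 200 camera calls.

## Working session

There is one attempt and no reset: what is moved stays moved. The work goes in short steps, Python scripts to look and compute and a tool call to move; the robot and the scene stay as the last step left them, time stands still between calls to the robot, and variables do not carry over. Pictures are saved under pics/ and viewed, at most 10 in all, crops included, and the job is handed in when it is done.

Besides the shell and the picture viewer there is one more tool, called after "Request:" as name([rows], argument=value, ...), one row to a line, values as JSON. play_rows: Moves the arm, as the interface text tells. Its arguments: {"type":"object","properties":{"motion":{"type":"array","items":{"type":"object","properties":{"rotation":{"type":"array","items":{"type":"number"}},"translation":{"type":"array","items":{"type":"number"}},"hand":{"type":"number"}}}},"newtons":{"type":"number"}},"required":["motion"]}

```bash
mkdir -p pics; cat > h.py <<'E'
from station import r
import numpy as np, cv2
from scipy.spatial.transform import Rotation as R
def world(im,u,v,z=None):
    K,E=im["mtx"],im["extrinsics"]
    d=np.array([(u-K[0,2])/K[0,0],-(v-K[1,2])/K[1,1],-1.])
    if z is None:
        return (E@np.append(d*im["z_map"][int(round(v)),int(round(u))],1))[:3]
    w=E[:3,:3]@d; o=E[:3,3]
    return o+w*(z-o[2])/w[2]
def cloud(im,mask):
    v,u=np.nonzero(mask&(im["z_map"]>0)); K,E=im["mtx"],im["extrinsics"]; z=im["z_map"][v,u]
    p=np.c_[(u-K[0,2])/K[0,0]*z,-(v-K[1,2])/K[1,1]*z,-z]
    return p@E[:3,:3].T+E[:3,3]
def pix(im,p):
    K,E=im["mtx"],im["extrinsics"]; c=np.linalg.inv(E)@np.append(p,1); c=c[:3]
    return K[0,0]*c[0]/-c[2]+K[0,2], K[1,1]*-c[1]/-c[2]+K[1,2]
E
python3 - <<'E'
from h import *
s=r.state(); print(s["tcp_pos"],s["ee_rot"],s["opening"],s["t"])
a=r.get_image("top"); b=r.get_image("side")
cv2.imwrite("pics/a.png",np.vstack([a["color"],b["color"]])[:, :] if 0 else a["color"]); cv2.imwrite("pics/b.png",b["color"])
for n,im in(("top",a),("side",b)):
    print(n,np.round(im["extrinsics"],3).tolist(), im["mtx"].tolist())
    for t in ["cleaner","basin","selector_grip","beaker","tall_bottle","jar","dish"]:
        for q in r.pinpoint(im,t)[:3]:
            print(t,np.round(q["uv"],1),round(q["conf"],2),np.round(world(im,*q["uv"],{"basin":.05,"selector_grip":.146}.get(t,0)),3))
    for q in r.outline_of(im,"beaker")[:3]:
        p=cloud(im,q["region"]); print("outl",q["uv"],q["conf"],p.min(0),p.max(0))
E
```

```text
[ 0.17629621 -0.54679068  0.23040811] [-3.10172909e+00 -4.87494075e-01 -1.19622801e-05] 0.9967202699579717 0.0
top [[0.012, 0.987, -0.16, 0.321], [-1.0, 0.013, 0.007, 0.074], [0.009, 0.16, 0.987, 1.399], [0.0, 0.0, 0.0, 1.0]] [[460.1060079439893, 0.0, 255.02650133701644], [0.0, 460.1060079439893, 195.08161746795705], [0.0, 0.0, 1.0]]
cleaner [265.6 185.7] 0.68 [0.577 0.032 0.   ]
cleaner [375.1 153.1] 0.17 [ 0.685 -0.31   0.   ]
basin [241.  179.9] 0.68 [0.584 0.107 0.05 ]
selector_grip [303.3 183.2] 0.55 [ 0.559 -0.068  0.146]
beaker [138.3 256.1] 0.83 [0.357 0.413 0.   ]
beaker [129.9 201.1] 0.75 [0.523 0.448 0.   ]
beaker [169.8 219.6] 0.53 [0.468 0.323 0.   ]
tall_bottle [174.4 152.6] 0.7 [0.678 0.317 0.   ]
jar [377.8 216.3] 0.6 [ 0.486 -0.313  0.   ]
dish [373.7 154. ] 0.57 [ 0.682 -0.306  0.   ]
outl [126.4, 202.4] 0.91 [ 0.48625617  0.41854762 -0.00329328] [0.54598978 0.48085762 0.07924293]
outl [164.1, 219.2] 0.85 [ 0.42924358  0.28997695 -0.00330967] [0.48884614 0.36390595 0.08383215]
outl [133.6, 256.4] 0.72 [ 0.32106125  0.3844452  -0.00500401] [0.38682195 0.46239886 0.08
[... 258 characters left out ...]
09.9] 0.6 [0.575 0.035 0.   ]
basin [231.8 207.8] 0.62 [0.584 0.097 0.05 ]
basin [214.2 296. ] 0.43 [0.427 0.345 0.05 ]
selector_grip [275.7 155.8] 0.48 [ 0.555 -0.074  0.146]
beaker [214.9 294.2] 0.92 [0.455 0.318 0.   ]
beaker [153.3 321.6] 0.92 [0.518 0.458 0.   ]
beaker [215.7 350.1] 0.71 [0.359 0.422 0.   ]
tall_bottle [155.7 251.9] 0.75 [ 0.673  0.315 -0.   ]
jar [329.7 164.5] 0.85 [ 0.49  -0.315  0.   ]
dish [281.3 145.5] 0.86 [ 0.691 -0.311  0.   ]
dish [274.5 157.6] 0.19 [ 0.667 -0.234  0.   ]
outl [150.5, 307.4] 0.93 [ 0.48508577  0.39911451 -0.00244093] [0.54845259 0.48151462 0.07750183]
outl [218.7, 337.3] 0.91 [0.32053375 0.38746797 0.00121697] [0.38111317 0.4476417  0.07776496]
```

View pics/a.png

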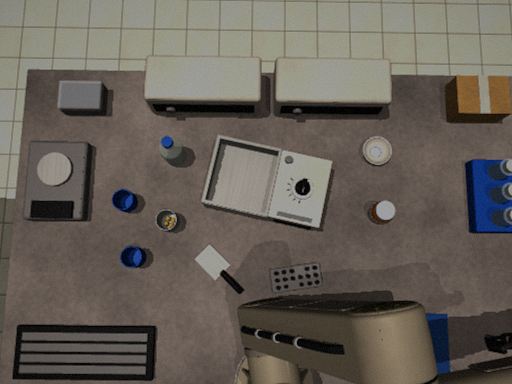

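View pics/b.png

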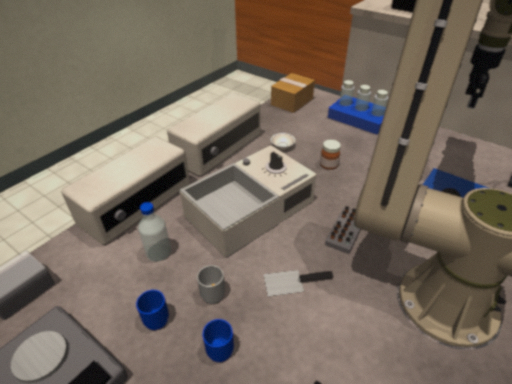

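The beaker-shaped things in the top picture are at (125,201) blue, (133,257) blue and (167,220) grey with brass bits inside. The grey one fits the steel beaker. I'll confirm it in a crop and measure.

```bash
python3 - <<'E'
from h import *
a=r.get_image("top"); b=r.get_image("side")
c=cv2.resize(a["color"][185:280,100:200],None,fx=4,fy=4,interpolation=cv2.INTER_CUBIC)
d=cv2.resize(a["color"][130:235,195:340],None,fx=4,fy=4,interpolation=cv2.INTER_CUBIC)
h=max(c.shape[0],d.shape[0]); 
o=np.zeros((h,c.shape[1]+d.shape[1],3),np.uint8); o[:c.shape[0],:400]=c; o[:d.shape[0],400:]=d
cv2.imwrite("pics/c.png",cv2.resize(o,None,fx=.8,fy=.8))
full=np.ones((384,512),bool)
for im in(a,b):
    p=cloud(im,full)
    # beaker rim
    m=(abs(p[:,0]-.46)<.06)&(abs(p[:,1]-.325)<.06)&(p[:,2]>.066)&(p[:,2]<.085)
    print("rim",m.sum(),cv2.minEnclosingCircle(p[m][:,:2].astype(np.float32)))
    m=(abs(p[:,0]-.577)<.2)&(abs(p[:,1]-.03)<.22)&(p[:,2]>.1)&(p[:,2]<.118)
    print("cleaner",m.sum(),cv2.minAreaRect(p[m][:,:2].astype(np.float32)))
    m=(abs(p[:,0]-.56)<.04)&(abs(p[:,1]+.07)<.04)&(p[:,2]>.149)&(p[:,2]<.165)
    print("knob",m.sum(),cv2.minAreaRect(p[m][:,:2].astype(np.float32)),p[m].mean(0))
    m=(abs(p[:,0]-.675)<.05)&(abs(p[:,1]-.315)<.05)&(p[:,2]>.02)
    print("bottle",p[m].min(0),p[m].max(0))
E
```

```text
rim 87 ((0.45898744463920593, 0.3208485543727875), 0.031478151679039)
cleaner 4257 ((0.5715190172195435, 0.02961963415145874), (0.3424481153488159, 0.20532847940921783), 77.81358337402344)
knob 75 ((0.5499152541160583, -0.06897616386413574), (0.01368626393377781, 0.04101607948541641), 77.18507385253906) [ 0.54951017 -0.06898862  0.15499553]
bottle [0.63177846 0.27560322 0.02074959] [0.69845989 0.34146828 0.17452327]
rim 197 ((0.4592927396297455, 0.3220381438732147), 0.03189486265182495)
cleaner 3001 ((0.5708937048912048, 0.030097782611846924), (0.3434132933616638, 0.2073322832584381), 78.17002868652344)
knob 60 ((0.5495670437812805, -0.06784428656101227), (0.015639815479516983, 0.04236584156751633), 76.56575012207031) [ 0.54757509 -0.06656356  0.15442393]
bottle [0.62946624 0.27854365 0.02027474] [0.69102353 0.34504251 0.1724273 ]
```

View pics/c.png

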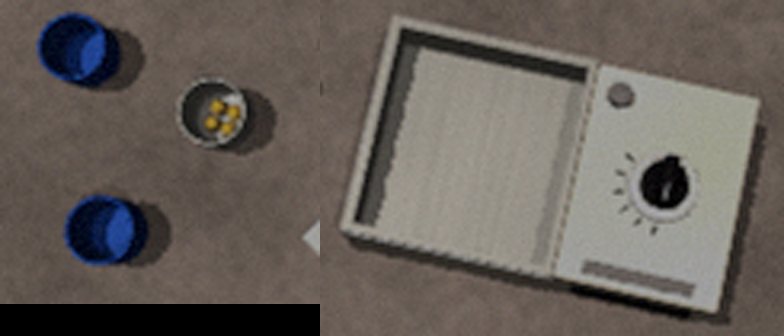

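```bash
cat >> h.py <<'E'
def rot(h,p,roll=0):
    h,p=np.radians([h,p]); f=np.array([np.cos(h),np.sin(h),0]); up=np.array([0,0,1.])
    z=f*np.cos(p)-up*np.sin(p); y=np.cross(up,f)
    return R.from_matrix(np.c_[np.cross(y,z),y,z])*R.from_euler("z",roll,degrees=True)
def plan(segs,start=None,cyl=True):
    """segs: (r_or_x, az_or_y, z, heading, pitchdown, roll, n); start: same, without n. Prints rows; drift from rounding is carried"""
    s=r.state(); P=np.array(s["tcp_pos"]); Q=R.from_rotvec(s["ee_rot"]); cur=np.array(start,float)
    for g in segs:
        tgt=np.array(g[:6],float); n=g[6]; out=[]
        for i in range(1,n+1):
            c=cur+(tgt-cur)*i/n
            T=np.array([c[0]*np.cos(np.radians(c[1])),c[0]*np.sin(np.radians(c[1])),c[2]]) if cyl else c[:3]
            D=rot(*c[3:])
            d=np.round(Q.inv().apply(T-P)*1000); w=np.round((Q.inv()*D).as_rotvec(),2)
            P=P+Q.apply(d/1000); Q=Q*R.from_rotvec(w)
            out.append('{"rotation":%s,"translation":%s}'%(w.tolist(),d.astype(int).tolist()))
        print("-- ",np.round(P,3)); print(",\n".join(out)); cur=tgt
E
python3 - <<'E'
from h import *
b=np.array([.459,.3215,.052]); h=26.8
for k in(0,100):
    T=b+rot(h,45).as_matrix()[:,2]*(.025-k/1000); print(T,np.hypot(*T[:2]),np.degrees(np.arctan2(T[1],T[0])))
T=b+rot(h,45).as_matrix()[:,2]*(-.09)
A=(np.hypot(*T[:2]),np.degrees(np.arctan2(T[1],T[0])),T[2])
s0=(.5745,-72.15,.2304,-162.15,90,0)
print(rot(-162.15,90).as_rotvec())
plan([(.56,-20,.26,-70,90,0,10),(.52,A[1],.26,h,90,0,10),(*A,h,45,0,9)],s0)
E
```

```text
[0.47477884 0.32947046 0.03432233] 0.5778976820664369 34.75852627984397
[0.41166349 0.29758861 0.10503301] 0.5079624072573858 35.86289866329134
[ 3.10355509e+00  4.87391241e-01 -9.50189701e-17]
--  [ 0.526 -0.192  0.26 ]
{"rotation":[0.0, 0.0, -0.16],"translation":[52, -4, -2]},
{"rotation":[0.0, 0.0, -0.16],"translation":[52, -1, -3]},
{"rotation":[0.0, 0.0, -0.16],"translation":[52, 4, -3]},
{"rotation":[0.0, 0.0, -0.16],"translation":[51, 7, -3]},
{"rotation":[0.0, 0.0, -0.16],"translation":[51, 10, -3]},
{"rotation":[0.0, 0.0, -0.16],"translation":[50, 14, -3]},
{"rotation":[0.0, 0.0, -0.17],"translation":[48, 17, -3]},
{"rotation":[0.0, 0.0, -0.16],"translation":[47, 21, -3]},
{"rotation":[0.0, 0.0, -0.16],"translation":[45, 24, -3]},
{"rotation":[0.0, 0.0, -0.16],"translation":[43, 27, -3]}
--  [0.421 0.306 0.26 ]
{"rotation":[-0.0, 0.0, -0.17],"translation":[46, 30, 0]},
{"rotation":[-0.0, 0.0, -0.17],"translation":[44, 33, 0]},
{"rotation":[-0.0, 0.0, -0.16],"translation":[40, 35, 0]},
{"rotation":[-0.0, 0.0, -0.17],"translation":[38, 38, 0]},
{"rotation":[-0.0, 0.0, -0.17],"
[... 164 characters left out ...]
0.0, -0.17],"translation":[25, 45, 0]},
{"rotation":[-0.0, 0.0, -0.17],"translation":[21, 47, 0]},
{"rotation":[-0.0, -0.0, -0.17],"translation":[18, 48, 0]}
--  [0.402 0.292 0.116]
{"rotation":[0.0, -0.09, 0.0],"translation":[3, 0, 16]},
{"rotation":[0.0, -0.08, 0.0],"translation":[4, -1, 16]},
{"rotation":[0.0, -0.09, 0.0],"translation":[5, 0, 16]},
{"rotation":[0.0, -0.09, 0.0],"translation":[6, -1, 14]},
{"rotation":[0.0, -0.09, 0.0],"translation":[8, 0, 15]},
{"rotation":[0.0, -0.08, 0.0],"translation":[9, 0, 13]},
{"rotation":[0.0, -0.09, 0.0],"translation":[10, -1, 13]},
{"rotation":[0.0, -0.09, 0.0],"translation":[12, 0, 11]},
{"rotation":[0.0, -0.09, 0.0],"translation":[12, -1, 11]}
```

Request:
play_rows([
  {"rotation": [0, 0, -0.16], "translation": [52, -4, -2], "hand": -1},
  {"rotation": [0, 0, -0.16], "translation": [52, -1, -3], "hand": -1},
  {"rotation": [0, 0, -0.16], "translation": [52, 4, -3], "hand": -1},
  {"rotation": [0, 0, -0.16], "translation": [51, 7, -3], "hand": -1},
  {"rotation": [0, 0, -0.16], "translation": [51, 10, -3], "hand": -1},
  {"rotation": [0, 0, -0.16], "translation": [50, 14, -3], "hand": -1},
  {"rotation": [0, 0, -0.17], "translation": [48, 17, -3], "hand": -1},
  {"rotation": [0, 0, -0.16], "translation": [47, 21, -3], "hand": -1},
  {"rotation": [0, 0, -0.16], "translation": [45, 24, -3], "hand": -1},
  {"rotation": [0, 0, -0.16], "translation": [43, 27, -3], "hand": -1},
])

```text
t: 2.25
tcp_pos: [0.5271, -0.1905, 0.2603]
ee_rot: [1.792, 2.58, 0.0]
wrist_force: [0.4, 0.8, -0.4]
opening: 0.997
grasp_force: 0.0
```

Request:
play_rows([
  {"rotation": [0, 0, -0.17], "translation": [46, 30, 0], "hand": -1},
  {"rotation": [0, 0, -0.17], "translation": [44, 33, 0], "hand": -1},
  {"rotation": [0, 0, -0.16], "translation": [40, 35, 0], "hand": -1},
  {"rotation": [0, 0, -0.17], "translation": [38, 38, 0], "hand": -1},
  {"rotation": [0, 0, -0.17], "translation": [35, 40, 0], "hand": -1},
  {"rotation": [0, 0, -0.17], "translation": [31, 42, 0], "hand": -1},
  {"rotation": [0, 0, -0.17], "translation": [29, 45, 0], "hand": -1},
  {"rotation": [0, 0, -0.17], "translation": [25, 45, 0], "hand": -1},
  {"rotation": [0, 0, -0.17], "translation": [21, 47, 0], "hand": -1},
  {"rotation": [0, 0, -0.17], "translation": [18, 48, 0], "hand": -1},
  {"rotation": [0, 0, 0], "translation": [0, 0, 0], "hand": -1},
])

```text
t: 3.62
tcp_pos: [0.4185, 0.3085, 0.2605]
ee_rot: [0.741, -3.053, -0.001]
wrist_force: [0.3, -0.3, -0.3]
opening: 1.002
grasp_force: 0.0
```

```bash
python3 - <<'E'
from h import *
s=r.state(); print(s["t"],s["tcp_pos"],s["ee_rot"],rot(26.8,90).as_rotvec(),np.round(s["qpos"],3))
h=26.8; b=np.array([.459,.3215,.052]); a=rot(h,45).as_matrix()[:,2]
p=s["tcp_pos"]; T1=b-a*.09
plan([(*T1,h,45,0,9)],(*p,h,90,0),cyl=False)
E
```

```text
3.625 [0.41845027 0.30851079 0.26046627] [ 7.40783438e-01 -3.05283564e+00 -5.98872469e-04] [-7.28057511e-01  3.05606555e+00  2.22903325e-17] [ 0.481  0.199 -0.034  1.338  0.     0.004]
--  [0.403 0.293 0.115]
{"rotation":[0.0, -0.09, 0.01],"translation":[2, -1, 16]},
{"rotation":[0.0, -0.08, -0.0],"translation":[4, 0, 16]},
{"rotation":[0.0, -0.09, -0.0],"translation":[5, -1, 15]},
{"rotation":[0.0, -0.09, -0.0],"translation":[7, -1, 15]},
{"rotation":[0.0, -0.09, -0.0],"translation":[8, -1, 15]},
{"rotation":[0.0, -0.08, -0.0],"translation":[9, -1, 13]},
{"rotation":[-0.0, -0.09, -0.0],"translation":[10, 0, 13]},
{"rotation":[-0.0, -0.09, -0.0],"translation":[11, -1, 12]},
{"rotation":[-0.0, -0.09, -0.0],"translation":[12, -1, 11]}
```

Request:
play_rows([
  {"rotation": [0, -0.09, 0.01], "translation": [2, -1, 16], "hand": -1},
  {"rotation": [0, -0.08, 0], "translation": [4, 0, 16], "hand": -1},
  {"rotation": [0, -0.09, 0], "translation": [5, -1, 15], "hand": -1},
  {"rotation": [0, -0.09, 0], "translation": [7, -1, 15], "hand": -1},
  {"rotation": [0, -0.09, 0], "translation": [8, -1, 15], "hand": -1},
  {"rotation": [0, -0.08, 0], "translation": [9, -1, 13], "hand": -1},
  {"rotation": [0, -0.09, 0], "translation": [10, 0, 13], "hand": -1},
  {"rotation": [0, -0.09, 0], "translation": [11, -1, 12], "hand": -1},
  {"rotation": [0, -0.09, 0], "translation": [12, -1, 11], "hand": -1},
  {"rotation": [0, 0, 0], "translation": [0, 0, 0], "hand": -1},
])

```text
t: 4.88
tcp_pos: [0.4264, 0.3097, 0.145]
ee_rot: [-0.544, 2.347, 0.206]
wrist_force: [-0.7, -0.6, -0.7]
opening: 1.002
grasp_force: 0.0
```

```bash
python3 - <<'E'
from h import *
s=r.state(); Q=R.from_rotvec(s["ee_rot"]); print(s["tcp_pos"],np.round(Q.as_matrix(),3).tolist(),np.round(s["qpos"],3))
b=np.array([.459,.3215,.052]); print("to beaker in tool",Q.inv().apply(b-s["tcp_pos"])*1000)
im=r.get_image("side"); cv2.imwrite("pics/d.png",cv2.resize(im["color"][180:384,100:372],None,fx=2,fy=2))
E
```

```text
[0.42639619 0.30970098 0.14504052] [[-0.661, -0.439, 0.609], [-0.326, 0.899, 0.294], [-0.676, -0.005, -0.737]] [ 0.493 -0.163 -1.026 -0.034 -0.029  0.025]
to beaker in tool [37.50573425 -3.27245762 91.87695248]
```

View pics/d.png

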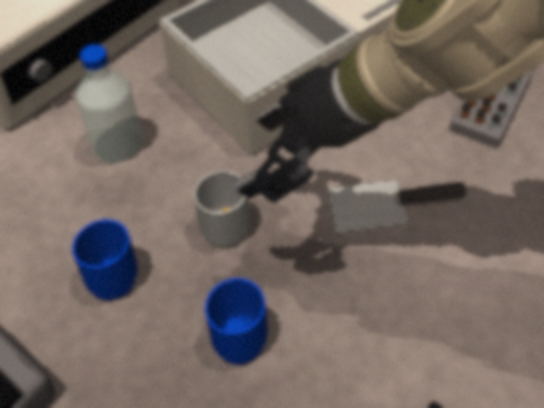

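Request:
play_rows([
  {"rotation": [0, 0, 0], "translation": [3, -3, 15], "hand": -1},
  {"rotation": [0, 0, 0], "translation": [4, 0, 15], "hand": -1},
  {"rotation": [0, 0, 0], "translation": [5, 0, 15], "hand": -1},
  {"rotation": [0, 0, 0], "translation": [5, 0, 15], "hand": -1},
  {"rotation": [0, 0, 0], "translation": [5, 0, 15], "hand": -1},
  {"rotation": [0, 0, 0], "translation": [0, 0, 0], "hand": -1},
])

```text
t: 5.68
tcp_pos: [0.4642, 0.3274, 0.0803]
ee_rot: [-0.548, 2.367, 0.198]
wrist_force: [-0.3, -0.1, -0.8]
opening: 0.999
grasp_force: 0.0
```

```bash
python3 - <<'E'
from h import *
s=r.state(); Q=R.from_rotvec(s["ee_rot"]); print(s["tcp_pos"],np.round(Q.as_matrix(),3).tolist(),np.round(s["qpos"],3))
b=np.array([.459,.3215,.052]); print("to beaker in tool",Q.inv().apply(b-s["tcp_pos"])*1000)
E
```

```text
[0.46422646 0.32740856 0.08029333] [[-0.673, -0.438, 0.596], [-0.332, 0.899, 0.285], [-0.661, -0.006, -0.75]] [ 0.488  0.071 -1.027 -0.249 -0.028  0.022]
to beaker in tool [24.17839466 -2.84241165 16.43367222]
```

```bash
cat >> h.py <<'E'
DATA=[([-1.399,.313,.046,1.304,0,1.431],[.1763,-.5468,.2304]),([.481,.199,-.034,1.338,0,.004],[.41845,.30851,.26047]),
([.493,-.163,-1.026,-.034,-.029,.025],[.4264,.3097,.14504]),([.488,.071,-1.027,-.249,-.028,.022],[.46423,.32741,.08029])]
def basis(q):
    j1,j2,j3,j4,j5,j6=q; P=j2-j3+j4; Q=rot(np.degrees(j1),np.degrees(P))*R.from_euler("x",-j5)*R.from_euler("z",j6)
    f=np.array([np.cos(j1),np.sin(j1),0]); u=np.array([0,0,1.]); l=np.cross(u,f); g=j2-j3
    return Q,np.c_[u,np.sin(j2)*f+np.cos(j2)*u,np.cos(j2)*f-np.sin(j2)*u,np.cos(g)*f-np.sin(g)*u,np.sin(g)*f+np.cos(g)*u,Q.as_matrix()[:,2],l]
def fit(data):
    M=np.vstack([basis(q)[1] for q,_ in data]); y=np.hstack([p for _,p in data])
    w=np.array([.1,0,0,.3,0,.2,.08]); lam=1e-3  # weak prior
    k=np.linalg.lstsq(np.vstack([M,lam*np.eye(7)]),np.hstack([y,lam*w*0+lam*w]),rcond=None)[0]
    return k,np.abs(M@k-y).max()
from scipy.optimize import least_squares
LO=np.array([-2.76,-.86,-1.03,-2.2,-1.47,-3.14])+.03; HI=np.array([2.76,1.69,1.26,2.34,1.5,3.14])-.03
def ik(k,T,Rt,q0):
    def e(q):
        Q,B=basis(q); return np.r_[(B@k-T)*5,(Q.inv()*Rt).as_rotvec()]
    return min((least_squares(e,np.clip(s,LO+.01,HI-.01),bounds=(LO,HI)) for s in (q0,np.r_[q0[:5],q0[5]-2],np.r_[q0[:5],q0[5]+2])),key=lambda z:z.cost)
E
python3 - <<'E'
from h import *
k,e=fit(DATA); print(np.round(k,3),e)
q0=np.array([.488,.071,-.9,.5,-.5,.02]); b=np.array([.459,.3215,.052])
for h in(-40,-65,-80):
  for p in (35,45):
    for roll in(0,180):
        Rt=rot(h,p,roll); s=ik(k,b+Rt.as_matrix()[:,2]*.025,Rt,q0); print("grasp",h,p,roll,round(s.cost,5),np.round(s.x,2))
for h in(-45,-65,-80):
  for p in(5,15):
    for roll in(160,-160,20,-20):
        Rt=rot(h,p,roll); s=ik(k,np.array([.587,.103,.21])+Rt.as_matrix()[:,2]*.025,Rt,q0); print("pour",h,p,roll,round(s.cost,5),np.round(s.x,2))
E
```

```text
[0.227 0.51  0.006 0.405 0.059 0.431 0.082] 0.0018292468357203329
grasp -40 35 0 0.0 [ 1.06  0.69 -0.41  0.74 -0.93  1.89]
grasp -40 35 180 0.0 [ 1.06  0.69 -0.41  0.74 -0.93 -1.25]
grasp -40 45 0 0.0 [ 0.98  0.59 -0.42  0.67 -0.78  1.73]
grasp -40 45 180 0.0 [ 0.98  0.59 -0.42  0.67 -0.78 -1.42]
grasp -65 35 0 0.0 [ 0.98  0.86 -0.02  1.33 -0.78  2.38]
grasp -65 35 180 0.0 [ 0.98  0.86 -0.02  1.33 -0.78 -0.76]
grasp -65 45 0 0.0 [ 0.92  0.75 -0.08  1.18 -0.68  2.21]
grasp -65 45 180 0.0 [ 0.92  0.75 -0.08  1.18 -0.68 -0.93]
grasp -80 35 0 0.0 [ 0.91  0.96  0.21  1.59 -0.65  2.58]
grasp -80 35 180 0.0 [ 0.91  0.96  0.21  1.59 -0.65 -0.57]
grasp -80 45 0 0.0 [ 0.86  0.84  0.11  1.41 -0.58  2.43]
grasp -80 45 180 0.0 [ 0.86  0.84  0.11  1.41 -0.58 -0.71]
pour -45 5 160 0.00053 [ 0.74  0.65 -0.65 -0.22 -1.44 -2.41]
pour -45 5 -160 0.00053 [ 0.74  0.65 -0.65 -0.22 -1.44 -1.71]
pour -45 5 20 0.00053 [ 0.74  0.65 -0.65 -0.22 -1.44  1.43]
pour -45 5 -20 0.00053 [ 0.74  0.65 -0.65 -0.22 -1.44  0.73]
pour -45 15 160 0.0 [ 0.72  0.54 -0.62  0.17 -1.3  -2.17]
pour -45 15 -160 0.0 [ 0.72  0.54 -0
[... 357 characters left out ...]
8  2.5 ]
pour -65 15 160 0.0 [ 0.7   0.71 -0.25  1.38 -1.2  -1.12]
pour -65 15 -160 0.0 [ 0.7   0.71 -0.25  1.38 -1.2  -0.42]
pour -65 15 20 0.0 [ 0.7   0.71 -0.25  1.38 -1.2   2.72]
pour -65 15 -20 0.0 [ 0.7   0.71 -0.25  1.38 -1.2   2.02]
pour -80 5 160 0.0 [ 0.66  0.94  0.05  2.06 -1.08 -0.51]
pour -80 5 -160 0.0 [ 0.66  0.94  0.05  2.06 -1.08  0.18]
pour -80 5 20 0.0 [ 0.66  0.94  0.05  2.06 -1.08 -2.96]
pour -80 5 -20 0.0 [ 0.66  0.94  0.05  2.06 -1.08  2.63]
pour -80 15 160 0.0 [ 0.64  0.84  0.04  1.8  -1.04 -0.82]
pour -80 15 -160 0.0 [ 0.64  0.84  0.04  1.8  -1.04 -0.13]
pour -80 15 20 0.0 [ 0.64  0.84  0.04  1.8  -1.04  3.02]
pour -80 15 -20 0.0 [ 0.64  0.84  0.04  1.8  -1.04  2.32]
```

```bash
python3 - <<'E'
from h import *
k,_=fit(DATA); s=r.state(); p=np.array(s["tcp_pos"]); Q=R.from_rotvec(s["ee_rot"]); 
b=np.array([.459,.3215,.052]); h=-65; a=rot(h,40).as_matrix()[:,2]
T=b-a*.11; U=np.array([.425,.35,.25]); 
W=[(*p,25.6,48.6,0),(.425,.31,.16,25.6,60,0),(*U,25.6,75,0),(*U,h,50,0),(*T,h,40,0)]
q=np.array(s["qpos"])
for i in range(4):
  for f in(.33,.67,1):
    c=np.array(W[i])*(1-f)+np.array(W[i+1])*f; z=ik(k,c[:3],rot(*c[3:]),q); q=z.x; print(i,f,round(z.cost,5),np.round(q,2))
plan([(*W[1],4),(*W[2],4),(*W[3],11),(*W[4],6)],W[0],cyl=False)
E
```

```text
0 0.33 0.0 [ 0.49 -0.01 -0.95 -0.02 -0.03  0.04]
0 0.67 0.0 [ 0.49 -0.07 -0.86  0.19 -0.03  0.04]
0 1 0.0 [ 0.49 -0.11 -0.77  0.38 -0.02  0.04]
1 0.33 0.0 [ 0.52 -0.07 -0.61  0.6  -0.03  0.07]
1 0.67 0.0 [ 0.55 -0.01 -0.44  0.8  -0.03  0.09]
1 1 0.0 [ 0.56  0.05 -0.27  0.99 -0.03  0.11]
2 0.33 0.0 [ 0.77  0.06 -0.31  0.92 -0.3   0.8 ]
2 0.67 0.0 [ 0.96  0.26 -0.15  1.17 -0.55  1.57]
2 1 0.0 [ 0.98  0.54  0.2   1.63 -0.58  2.23]
3 0.33 0.0 [ 1.01  0.63  0.19  1.61 -0.61  2.3 ]
3 0.67 0.0 [ 1.05  0.72  0.21  1.6  -0.64  2.36]
3 1 0.0 [ 1.07  0.82  0.24  1.61 -0.66  2.43]
--  [0.425 0.31  0.16 ]
{"rotation":[-0.0, 0.05, 0.01],"translation":[-5, 0, -22]},
{"rotation":[-0.0, 0.05, -0.0],"translation":[-4, 1, -22]},
{"rotation":[-0.0, 0.05, -0.0],"translation":[-3, 0, -23]},
{"rotation":[-0.0, 0.05, -0.0],"translation":[-2, 0, -22]}
--  [0.425 0.35  0.25 ]
{"rotation":[-0.0, 0.06, -0.0],"translation":[-15, 9, -18]},
{"rotation":[-0.0, 0.07, -0.0],"translation":[-14, 9, -18]},
{"rotation":[-0.0, 0.06, -0.0],"translation":[-12, 9, -19]},
{"rotation":[-0.0, 0.07, -0.0],"translation":[-12, 9, 
[... 347 characters left out ...]
.13],"translation":[0, 0, 0]},
{"rotation":[0.07, -0.04, 0.12],"translation":[0, 0, 0]},
{"rotation":[0.08, -0.04, 0.12],"translation":[0, 0, 0]},
{"rotation":[0.08, -0.04, 0.12],"translation":[0, 0, 0]},
{"rotation":[0.09, -0.04, 0.12],"translation":[0, 0, 0]},
{"rotation":[0.09, -0.04, 0.11],"translation":[0, 0, 0]}
--  [0.424 0.398 0.123]
{"rotation":[-0.0, -0.02, -0.0],"translation":[20, 3, 11]},
{"rotation":[-0.0, -0.03, -0.0],"translation":[19, 3, 12]},
{"rotation":[-0.0, -0.03, -0.0],"translation":[20, 3, 10]},
{"rotation":[-0.0, -0.03, -0.0],"translation":[20, 3, 10]},
{"rotation":[-0.0, -0.03, -0.0],"translation":[21, 3, 9]},
{"rotation":[-0.0, -0.03, -0.0],"translation":[20, 4, 9]}
```

Request:
play_rows([
  {"rotation": [0, 0.05, 0.01], "translation": [-5, 0, -22], "hand": -1},
  {"rotation": [0, 0.05, 0], "translation": [-4, 1, -22], "hand": -1},
  {"rotation": [0, 0.05, 0], "translation": [-3, 0, -23], "hand": -1},
  {"rotation": [0, 0.05, 0], "translation": [-2, 0, -22], "hand": -1},
  {"rotation": [0, 0.06, 0], "translation": [-15, 9, -18], "hand": -1},
  {"rotation": [0, 0.07, 0], "translation": [-14, 9, -18], "hand": -1},
  {"rotation": [0, 0.06, 0], "translation": [-12, 9, -19], "hand": -1},
  {"rotation": [0, 0.07, 0], "translation": [-12, 9, -20], "hand": -1},
])

```text
t: 6.68
tcp_pos: [0.4244, 0.35, 0.2536]
ee_rot: [-0.638, 2.812, 0.085]
wrist_force: [0.6, -0.3, 0.4]
opening: 1.001
grasp_force: 0.0
```

Request:
play_rows([
  {"rotation": [0.04, -0.04, 0.14], "translation": [0, 0, 0], "hand": -1},
  {"rotation": [0.04, -0.04, 0.13], "translation": [0, 0, 0], "hand": -1},
  {"rotation": [0.06, -0.04, 0.14], "translation": [0, 0, 0], "hand": -1},
  {"rotation": [0.05, -0.04, 0.13], "translation": [0, 0, 0], "hand": -1},
  {"rotation": [0.06, -0.04, 0.13], "translation": [0, 0, 0], "hand": -1},
  {"rotation": [0.07, -0.04, 0.13], "translation": [0, 0, 0], "hand": -1},
  {"rotation": [0.07, -0.04, 0.12], "translation": [0, 0, 0], "hand": -1},
  {"rotation": [0.08, -0.04, 0.12], "translation": [0, 0, 0], "hand": -1},
  {"rotation": [0.08, -0.04, 0.12], "translation": [0, 0, 0], "hand": -1},
  {"rotation": [0.09, -0.04, 0.12], "translation": [0, 0, 0], "hand": -1},
  {"rotation": [0.09, -0.04, 0.11], "translation": [0, 0, 0], "hand": -1},
  {"rotation": [0, 0, 0], "translation": [0, 0, 0], "hand": -1},
])

```text
t: 8.18
tcp_pos: [0.4259, 0.3506, 0.2503]
ee_rot: [1.347, 2.112, -0.497]
wrist_force: [0.5, 0.3, 0.7]
opening: 1.0
grasp_force: 0.0
```

```bash
cat >> h.py <<'E'
def hpr():
    s=r.state(); M=R.from_rotvec(s["ee_rot"]).as_matrix(); a=M[:,2]
    h=np.degrees(np.arctan2(a[1],a[0])); p=np.degrees(np.arcsin(-a[2]))
    ro=np.degrees((rot(h,p).inv()*R.from_matrix(M)).as_rotvec()[2])
    print("t",s["t"],"tcp",np.round(s["tcp_pos"],4),"hpr",np.round([h,p,ro],1),"q",np.round(s["qpos"],3).tolist())
    return (*s["tcp_pos"],h,p,ro)
E
python3 - <<'E'
from h import *
c=hpr(); b=np.array([.459,.3215,.052]); h=-65; a=rot(h,40).as_matrix()[:,2]
plan([(*(b-a*.10),h,40,0,6),(*(b+a*.025),h,40,0,9)],c,cyl=False)
E
```

```text
t 8.175 tcp [0.4259 0.3506 0.2503] hpr [-65.3  49.7  -0.2] q [0.864, 0.534, 0.234, 1.613, -0.628, 2.112]
--  [0.427 0.391 0.117]
{"rotation":[-0.0, -0.03, 0.0],"translation":[19, 3, 13]},
{"rotation":[-0.0, -0.03, 0.0],"translation":[20, 3, 13]},
{"rotation":[-0.0, -0.02, 0.0],"translation":[19, 3, 12]},
{"rotation":[-0.0, -0.03, 0.0],"translation":[20, 3, 11]},
{"rotation":[-0.0, -0.03, 0.0],"translation":[21, 3, 11]},
{"rotation":[-0.0, -0.03, 0.0],"translation":[20, 3, 10]}
--  [0.467 0.305 0.036]
{"rotation":[-0.0, 0.0, 0.0],"translation":[0, 0, 14]},
{"rotation":[-0.0, 0.0, 0.0],"translation":[1, 0, 14]},
{"rotation":[-0.0, 0.0, 0.0],"translation":[0, 0, 14]},
{"rotation":[-0.0, 0.0, 0.0],"translation":[0, 0, 14]},
{"rotation":[-0.0, 0.0, 0.0],"translation":[0, 0, 14]},
{"rotation":[-0.0, 0.0, 0.0],"translation":[0, 0, 14]},
{"rotation":[-0.0, 0.0, 0.0],"translation":[0, 0, 14]},
{"rotation":[-0.0, 0.0, 0.0],"translation":[0, 0, 14]},
{"rotation":[-0.0, 0.0, 0.0],"translation":[0, 0, 13]}
```

Request:
play_rows([
  {"rotation": [0, -0.03, 0], "translation": [19, 3, 13], "hand": -1},
  {"rotation": [0, -0.03, 0], "translation": [20, 3, 13], "hand": -1},
  {"rotation": [0, -0.02, 0], "translation": [19, 3, 12], "hand": -1},
  {"rotation": [0, -0.03, 0], "translation": [20, 3, 11], "hand": -1},
  {"rotation": [0, -0.03, 0], "translation": [21, 3, 11], "hand": -1},
  {"rotation": [0, -0.03, 0], "translation": [20, 3, 10], "hand": -1},
  {"rotation": [0, 0, 0], "translation": [0, 0, 0], "hand": -1},
])

```text
t: 9.05
tcp_pos: [0.426, 0.391, 0.117]
ee_rot: [1.257, 1.974, -0.589]
wrist_force: [-0.8, -1.2, 1.2]
opening: 0.995
grasp_force: 0.0
```

```bash
python3 - <<'E'
from h import *
c=hpr(); b=np.array([.459,.3215,.052]); h=-65; a=rot(h,40).as_matrix()[:,2]
plan([(*(b+a*.025),h,40,0,9)],c,cyl=False)
im=r.get_image("side"); cv2.imwrite("pics/e.png",cv2.resize(im["color"][180:384,100:372],None,fx=2,fy=2))
E
```

```text
t 9.05 tcp [0.426 0.391 0.117] hpr [-65.1  40.   -0.1] q [0.952, 0.799, 0.256, 1.561, -0.729, 2.294]
--  [0.468 0.304 0.036]
{"rotation":[-0.0, 0.0, 0.0],"translation":[0, 0, 14]},
{"rotation":[-0.0, 0.0, 0.0],"translation":[0, 0, 14]},
{"rotation":[-0.0, 0.0, 0.0],"translation":[0, 0, 14]},
{"rotation":[-0.0, 0.0, 0.0],"translation":[0, 0, 14]},
{"rotation":[-0.0, 0.0, 0.0],"translation":[0, 0, 14]},
{"rotation":[-0.0, 0.0, 0.0],"translation":[0, 0, 14]},
{"rotation":[-0.0, 0.0, 0.0],"translation":[0, 1, 14]},
{"rotation":[-0.0, 0.0, 0.0],"translation":[0, 0, 14]},
{"rotation":[-0.0, 0.0, 0.0],"translation":[0, 0, 14]}
```

View pics/e.png

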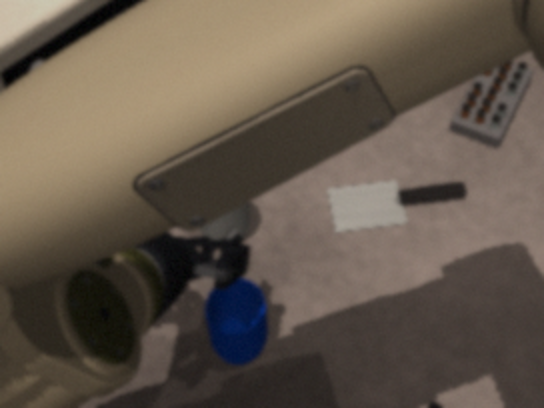

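The picture shows the gripper above and behind the beaker, with the forearm covering most of it. The blue beaker at about (237,320) in the crop stands clear.

Request:
play_rows([
  {"rotation": [0, 0, 0], "translation": [0, 0, 14], "hand": -1},
  {"rotation": [0, 0, 0], "translation": [0, 0, 14], "hand": -1},
  {"rotation": [0, 0, 0], "translation": [0, 0, 14], "hand": -1},
  {"rotation": [0, 0, 0], "translation": [0, 0, 14], "hand": -1},
  {"rotation": [0, 0, 0], "translation": [0, 0, 14], "hand": -1},
  {"rotation": [0, 0, 0], "translation": [0, 0, 14], "hand": -1},
  {"rotation": [0, 0, 0], "translation": [0, 1, 14], "hand": -1},
  {"rotation": [0, 0, 0], "translation": [0, 0, 14], "hand": -1},
  {"rotation": [0, 0, 0], "translation": [0, 0, 14], "hand": -1},
  {"rotation": [0, 0, 0], "translation": [0, 0, 0], "hand": -1},
])

```text
t: 10.35
tcp_pos: [0.4691, 0.3037, 0.0393]
ee_rot: [1.263, 1.971, -0.583]
wrist_force: [0.2, 0.0, -0.5]
opening: 0.999
grasp_force: 0.0
```

Request:
play_rows([
  {"hand": 1, "rotation": [0, 0, 0], "translation": [0, 0, 0]},
  {"hand": 1, "rotation": [0, 0, 0], "translation": [0, 0, 0]},
  {"hand": 1, "rotation": [0, 0, 0], "translation": [0, 0, 0]},
  {"hand": 1, "rotation": [0, 0, 0], "translation": [0, 0, 0]},
  {"hand": 1, "rotation": [0, 0, 0], "translation": [0, 0, 0]},
  {"hand": 1, "rotation": [0, 0, 0], "translation": [0, 0, 0]},
], newtons=40)

```text
t: 11.1
tcp_pos: [0.469, 0.3052, 0.0392]
ee_rot: [1.259, 1.971, -0.583]
wrist_force: [-1.8, -0.1, 6.9]
opening: 0.701
grasp_force: 43.2
```

```bash
python3 - <<'E'
from h import *
c=np.array(hpr()); k,_=fit(DATA); q=np.array(r.state()["qpos"])
up=c.copy(); up[2]+=.17; up[4]=30
hp,pp=-62,12
a=rot(hp,pp).as_matrix()[:,2]; g=np.array([.587,.105,.215])
pr=np.r_[g+a*.025,hp,pp,0]; po=pr.copy(); po[5]=-160
W=[c,up,pr,po]
for i in range(3):
  for f in(.33,.67,1):
    d=W[i]*(1-f)+W[i+1]*f; z=ik(k,d[:3],rot(*d[3:]),q); q=z.x; print(i,f,round(z.cost,5),np.round(q,2))
plan([(*up,8),(*pr,10)],c,cyl=False)
E
```

```text
t 11.1 tcp [0.469  0.3052 0.0392] hpr [-64.8  40.    0.3] q [0.818, 0.757, -0.027, 1.203, -0.792, 2.131]
0 0.33 0.0 [ 0.97  0.77  0.    1.4  -0.76  2.36]
0 0.67 0.0 [ 0.99  0.74  0.06  1.56 -0.79  2.42]
0 1 0.0 [ 1.01  0.72  0.12  1.72 -0.82  2.48]
1 0.33 0.0 [ 0.92  0.7  -0.04  1.62 -0.95  2.47]
1 0.67 0.0 [ 0.83  0.69 -0.19  1.51 -1.1   2.45]
1 1 0.0 [ 0.71  0.71 -0.3   1.37 -1.26  2.4 ]
2 0.33 0.0 [ 0.71  0.71 -0.3   1.37 -1.26  1.48]
2 0.67 0.0 [ 0.71  0.71 -0.3   1.37 -1.26  0.53]
2 1 0.0 [ 0.71  0.71 -0.3   1.37 -1.26 -0.39]
--  [0.469 0.305 0.209]
{"rotation":[-0.0, -0.02, -0.0],"translation":[-16, 0, -14]},
{"rotation":[-0.0, -0.02, 0.0],"translation":[-17, 0, -13]},
{"rotation":[-0.0, -0.03, 0.0],"translation":[-17, 0, -13]},
{"rotation":[-0.0, -0.02, 0.0],"translation":[-17, 0, -12]},
{"rotation":[-0.0, -0.02, 0.0],"translation":[-17, 0, -13]},
{"rotation":[-0.0, -0.02, 0.0],"translation":[-18, 1, -11]},
{"rotation":[-0.0, -0.02, 0.0],"translation":[-18, 0, -12]},
{"rotation":[-0.0, -0.02, 0.0],"translation":[-18, 0, -11]}
--  [0.598 0.083 0.21 ]
{"rotation":[-0.01, -0.04, -0.0],"translation":[-13, 2, 22]},
{"rotation":[-0.0, -0.03, -0.01],"translation":[-12, 2, 23]},
{"rotation":[-0.0, -0.03, 0.0],"translation":[-11, 2, 23]},
{"rotation":[-0.01, -0.03, -0.0],"translation":[-11, 2, 23]},
{"rotation":[-0.0, -0.03, -0.0],"translation":[-10, 2, 24]},
{"rotation":[-0.01, -0.03, -0.01],"translation":[-9, 2, 23]},
{"rotation":[-0.0, -0.03, 0.0],"translation":[-9, 1, 25]},
{"rotation":[-0.01, -0.04, 0.0],"translation":[-8, 2, 24]},
{"rotation":[-0.0, -0.03, -0.0],"translation":[-6, 1, 25]},
{"rotation":[-0.01, -0.03, -0.0],"translation":[-7, 1, 25]}
```

Request:
play_rows([
  {"rotation": [0, -0.02, 0], "translation": [-16, 0, -14], "hand": 1},
  {"rotation": [0, -0.02, 0], "translation": [-17, 0, -13], "hand": 1},
  {"rotation": [0, -0.03, 0], "translation": [-17, 0, -13], "hand": 1},
  {"rotation": [0, -0.02, 0], "translation": [-17, 0, -12], "hand": 1},
  {"rotation": [0, -0.02, 0], "translation": [-17, 0, -13], "hand": 1},
  {"rotation": [0, -0.02, 0], "translation": [-18, 1, -11], "hand": 1},
  {"rotation": [0, -0.02, 0], "translation": [-18, 0, -12], "hand": 1},
  {"rotation": [0, -0.02, 0], "translation": [-18, 0, -11], "hand": 1},
  {"rotation": [0, 0, 0], "translation": [0, 0, 0], "hand": 1},
])

```text
t: 12.22
tcp_pos: [0.4691, 0.3056, 0.2082]
ee_rot: [1.172, 1.832, -0.667]
wrist_force: [0.0, -0.4, -2.2]
opening: 0.705
grasp_force: 43.8
```

```bash
python3 - <<'E'
from h import *
c=np.array(hpr()); s=r.state(); print(s["opening"],s["grasp_force"])
hp,pp=-62,12
bt=rot(-65,40).inv().apply([0,0,1])
for ro in(-110,-130,-160): print(ro,np.round(rot(hp,pp,ro).apply(bt),2))
d=rot(hp,pp,-125).apply(bt)[:2]; d/=np.linalg.norm(d)
a=rot(hp,pp).as_matrix()[:,2]; cy=R.from_euler("z",-12,degrees=True).apply([d[0],d[1],0]); print("dir in cleaner",cy)
g=np.array([.587,.1035,.205])-np.r_[d,0]*.045
pr=np.r_[g+a*.027,hp,pp,0]; print(g)
plan([(*pr,12)],c,cyl=False)
E
```

```text
t 12.225 tcp [0.4691 0.3056 0.2082] hpr [-65.   30.4   0.3] q [0.86, 0.714, 0.208, 1.676, -0.905, 2.303]
0.7045248587491381 43.770254875097976
-110 [ 0.31  0.94 -0.12]
-130 [ 0.17  0.92 -0.35]
-160 [-0.13  0.81 -0.57]
dir in cleaner [0.42371957 0.90579342 0.        ]
[0.57682391 0.05966568 0.205     ]
--  [0.589 0.036 0.2  ]
{"rotation":[-0.0, -0.03, -0.0],"translation":[-12, 0, 22]},
{"rotation":[-0.01, -0.02, -0.0],"translation":[-11, -1, 21]},
{"rotation":[-0.0, -0.03, -0.01],"translation":[-11, 0, 23]},
{"rotation":[-0.01, -0.03, 0.0],"translation":[-10, -1, 22]},
{"rotation":[0.0, -0.02, -0.0],"translation":[-9, -1, 23]},
{"rotation":[-0.0, -0.03, -0.0],"translation":[-9, -1, 23]},
{"rotation":[-0.01, -0.03, -0.01],"translation":[-8, -1, 23]},
{"rotation":[-0.0, -0.02, 0.0],"translation":[-8, -1, 23]},
{"rotation":[-0.01, -0.03, 0.0],"translation":[-7, -1, 24]},
{"rotation":[-0.0, -0.03, -0.0],"translation":[-6, -2, 23]},
{"rotation":[-0.0, -0.02, -0.0],"translation":[-5, -1, 24]},
{"rotation":[-0.01, -0.03, -0.0],"translation":[-6, -2, 24]}
```

Request:
play_rows([
  {"rotation": [0, -0.03, 0], "translation": [-12, 0, 22], "hand": 1},
  {"rotation": [-0.01, -0.02, 0], "translation": [-11, -1, 21], "hand": 1},
  {"rotation": [0, -0.03, -0.01], "translation": [-11, 0, 23], "hand": 1},
  {"rotation": [-0.01, -0.03, 0], "translation": [-10, -1, 22], "hand": 1},
  {"rotation": [0, -0.02, 0], "translation": [-9, -1, 23], "hand": 1},
  {"rotation": [0, -0.03, 0], "translation": [-9, -1, 23], "hand": 1},
  {"rotation": [-0.01, -0.03, -0.01], "translation": [-8, -1, 23], "hand": 1},
  {"rotation": [0, -0.02, 0], "translation": [-8, -1, 23], "hand": 1},
  {"rotation": [-0.01, -0.03, 0], "translation": [-7, -1, 24], "hand": 1},
  {"rotation": [0, -0.03, 0], "translation": [-6, -2, 23], "hand": 1},
  {"rotation": [0, -0.02, 0], "translation": [-5, -1, 24], "hand": 1},
  {"rotation": [-0.01, -0.03, 0], "translation": [-6, -2, 24], "hand": 1},
])

```text
t: 13.72
tcp_pos: [0.5878, 0.0384, 0.1978]
ee_rot: [0.955, 1.588, -0.769]
wrist_force: [-0.8, 1.4, -3.2]
opening: 0.705
grasp_force: 43.7
```

```bash
python3 - <<'E'
from h import *
c=hpr(); 
for cam in("top",):
    im=r.get_image(cam); cv2.imwrite("pics/f.png",cv2.resize(im["color"][110:290,80:340],None,fx=2.5,fy=2.5))
E
```

```text
t 13.725 tcp [0.5878 0.0384 0.1978] hpr [-62.   12.3   0. ] q [0.435, 0.439, -0.522, 0.37, -1.349, 1.326]
```

View pics/f.png

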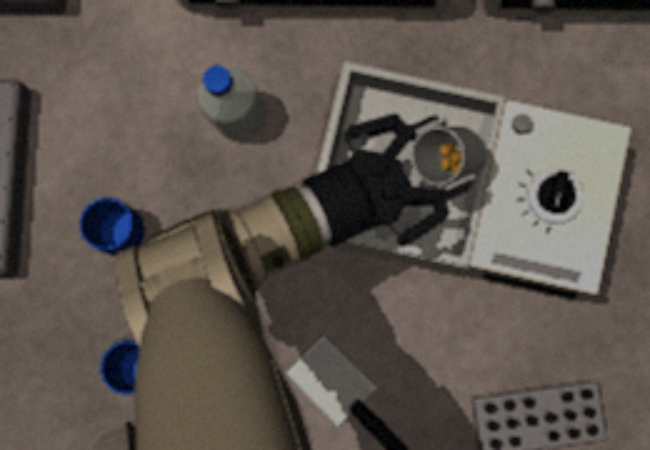

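The picture shows the beaker held over the right part of the basin, at about (440,155), with four brass fittings in it. Next I roll it to pour.

Request:
play_rows([
  {"rotation": [0, 0, -0.15], "translation": [0, 0, 0], "hand": 1},
  {"rotation": [0, 0, -0.18], "translation": [0, 0, 0], "hand": 1},
  {"rotation": [0, 0, -0.18], "translation": [0, 0, 0], "hand": 1},
  {"rotation": [0, 0, -0.18], "translation": [0, 0, 0], "hand": 1},
  {"rotation": [0, 0, -0.18], "translation": [0, 0, 0], "hand": 1},
  {"rotation": [0, 0, -0.18], "translation": [0, 0, 0], "hand": 1},
  {"rotation": [0, 0, -0.18], "translation": [0, 0, 0], "hand": 1},
  {"rotation": [0, 0, -0.18], "translation": [0, 0, 0], "hand": 1},
  {"rotation": [0, 0, -0.12], "translation": [0, 0, 0], "hand": 1},
])

```text
t: 14.9
tcp_pos: [0.5871, 0.0394, 0.1978]
ee_rot: [-0.498, 2.166, -1.727]
wrist_force: [0.7, 0.7, -1.5]
opening: 0.699
grasp_force: 43.9
```

Request:
play_rows([
  {"rotation": [0, 0, -0.11], "translation": [0, 0, 0], "hand": 1},
  {"rotation": [0, 0, -0.11], "translation": [0, 0, 0], "hand": 1},
  {"rotation": [0, 0, -0.11], "translation": [0, 0, 0], "hand": 1},
  {"rotation": [0, 0, -0.11], "translation": [0, 0, 0], "hand": 1},
  {"rotation": [0, 0, -0.11], "translation": [0, 0, 0], "hand": 1},
  {"rotation": [0, 0, -0.11], "translation": [0, 0, 0], "hand": 1},
  {"rotation": [0, 0, -0.11], "translation": [0, 0, 0], "hand": 1},
  {"rotation": [0, 0, -0.11], "translation": [0, 0, 0], "hand": 1},
  {"rotation": [0, 0, -0.11], "translation": [0, 0, 0], "hand": 1},
  {"rotation": [0, 0, -0.11], "translation": [0, 0, 0], "hand": 1},
  {"rotation": [0, 0, -0.11], "translation": [0, 0, 0], "hand": 1},
  {"rotation": [0, 0, 0], "translation": [0, 0, 0], "hand": 1},
])

```text
t: 16.4
tcp_pos: [0.5873, 0.0394, 0.1983]
ee_rot: [1.596, -1.465, 1.645]
wrist_force: [-0.4, -0.1, -0.9]
opening: 0.706
grasp_force: 44.0
```

```bash
python3 - <<'E'
from h import *
c=hpr(); im=r.get_image("top"); im2=r.get_image("side")
A=cv2.resize(im["color"][120:240,190:340],(400,320)); B=cv2.resize(im2["color"][120:260,160:335],(400,320))
cv2.imwrite("pics/g.png",np.hstack([A,B]))
for I,n in((im,"top"),(im2,"side")):
    for q in r.search_frame(I,"fitting0"): print(n,np.round(q["uv"]),round(q["conf"],2),np.round(world(I,*q["uv"]),3))
E
```

```text
t 16.4 tcp [0.5873 0.0394 0.1983] hpr [ -62.    12.3 -156.9] q [0.437, 0.44, -0.519, 0.381, -1.35, -1.404]
```

View pics/g.png

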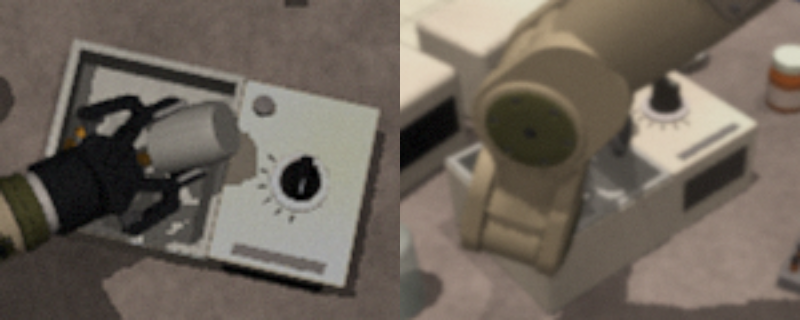

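Two fittings are visible, at about (82,130) and near the mouth at (145,157). I'll shake the beaker before checking.

Request:
play_rows([
  {"rotation": [0, 0, -0.15], "translation": [0, 0, 0], "hand": 1},
  {"rotation": [0, 0, 0.15], "translation": [0, 0, 10], "hand": 1},
  {"rotation": [0, 0, -0.15], "translation": [0, 0, -10], "hand": 1},
  {"rotation": [0, 0, 0.15], "translation": [0, 0, 10], "hand": 1},
  {"rotation": [0, 0, -0.15], "translation": [0, 0, -10], "hand": 1},
  {"rotation": [0, 0, 0.15], "translation": [0, 0, 10], "hand": 1},
  {"rotation": [0, 0, -0.15], "translation": [0, 0, -10], "hand": 1},
  {"rotation": [0, 0, 0.15], "translation": [0, 0, 0], "hand": 1},
  {"rotation": [0, 0, 0], "translation": [20, 0, 0], "hand": 1},
  {"rotation": [0, 0, 0], "translation": [20, 0, 0], "hand": 1},
  {"rotation": [0, 0, 0], "translation": [20, 0, 0], "hand": 1},
  {"rotation": [0, 0, 0], "translation": [0, 0, 0], "hand": 1},
])

```text
t: 18.1
tcp_pos: [0.5725, 0.0177, 0.2542]
ee_rot: [1.594, -1.469, 1.648]
wrist_force: [-0.4, 0.5, -0.9]
opening: 0.703
grasp_force: 44.0
```

```bash
python3 - <<'E'
from h import *
c=hpr(); im=r.get_image("top"); im2=r.get_image("side")
for I,n in((im,"top"),(im2,"side")):
    for q in r.search_frame(I,"fitting0"): print(n,np.round(q["uv"]),round(q["conf"],2),np.round(world(I,*q["uv"]),3))
    hsv=cv2.cvtColor(I["color"],cv2.COLOR_BGR2HSV); m=cv2.inRange(hsv,(10,110,70),(35,255,255))
    N,_,st,ce=cv2.connectedComponentsWithStats(m)
    for i in range(1,N):
        if st[i,4]>3:
            w=world(I,*ce[i]); 
            if .4<w[0]<.75 and -.2<w[1]<.3: print("col",n,st[i,4],np.round(ce[i]),np.round(w,3))
E
```

```text
t 18.1 tcp [0.5725 0.0177 0.2542] hpr [ -62.    12.2 -156.7] q [0.411, 0.305, -0.566, 0.357, -1.344, -1.515]
col top 18 [220. 170.] [0.611 0.169 0.061]
col top 13 [216. 174.] [0.598 0.18  0.063]
col side 30 [220. 213.] [0.585 0.143 0.063]
```

```bash
python3 - <<'E'
from h import *
c=np.array(hpr()); d=c.copy(); d[:3]+=[-.03,-.12,.03]
plan([(*d,5)],c,cyl=False)
E
```

```text
t 18.3 tcp [0.5724 0.018  0.2521] hpr [ -62.    12.3 -157. ] q [0.411, 0.309, -0.566, 0.357, -1.343, -1.515]
--  [ 0.542 -0.102  0.282]
{"rotation":[-0.0, -0.0, -0.0],"translation":[15, 11, 17]},
{"rotation":[-0.0, -0.0, -0.0],"translation":[16, 12, 16]},
{"rotation":[-0.0, -0.0, -0.0],"translation":[15, 11, 17]},
{"rotation":[-0.0, -0.0, -0.0],"translation":[16, 12, 17]},
{"rotation":[-0.0, -0.0, -0.0],"translation":[15, 11, 16]}
```

Request:
play_rows([
  {"rotation": [0, 0, 0], "translation": [15, 11, 17], "hand": 1},
  {"rotation": [0, 0, 0], "translation": [16, 12, 16], "hand": 1},
  {"rotation": [0, 0, 0], "translation": [15, 11, 17], "hand": 1},
  {"rotation": [0, 0, 0], "translation": [16, 12, 17], "hand": 1},
  {"rotation": [0, 0, 0], "translation": [15, 11, 16], "hand": 1},
  {"rotation": [0, 0, 0], "translation": [0, 0, 0], "hand": 1},
])

```text
t: 19.05
tcp_pos: [0.5412, -0.1027, 0.2819]
ee_rot: [1.594, -1.466, 1.644]
wrist_force: [0.8, 0.1, -1.7]
opening: 0.7
grasp_force: 44.0
```

```bash
python3 - <<'E'
from h import *
c=hpr(); im=r.get_image("top"); im2=r.get_image("side")
A=cv2.resize(im["color"][120:240,190:340],(400,320)); B=cv2.resize(im2["color"][120:260,160:335],(400,320))
cv2.imwrite("pics/i.png",np.hstack([A,B]))
for I,n in((im,"top"),(im2,"side")):
    hsv=cv2.cvtColor(I["color"],cv2.COLOR_BGR2HSV); m=cv2.inRange(hsv,(10,110,60),(35,255,255))
    N,_,st,ce=cv2.connectedComponentsWithStats(m)
    for i in range(1,N):
        if st[i,4]>3:
            w=world(I,*ce[i]); 
            if .4<w[0]<.75 and -.2<w[1]<.3: print("col",n,st[i,4],np.round(ce[i]),np.round(w,3))
E
```

```text
t 19.05 tcp [ 0.5412 -0.1027  0.2819] hpr [ -62.2   12.3 -156.9] q [0.184, 0.1, -0.922, -0.39, -1.203, -2.14]
col top 21 [220. 170.] [0.61  0.169 0.063]
col top 19 [216. 174.] [0.597 0.181 0.065]
col top 22 [229. 178.] [0.588 0.143 0.063]
col top 22 [244. 179.] [0.584 0.099 0.064]
col top 15 [259. 211.] [0.453 0.058 0.358]
col top 10 [255. 214.] [0.446 0.066 0.363]
col side 21 [231. 206.] [0.581 0.101 0.063]
col side 22 [220. 214.] [0.585 0.145 0.062]
```

View pics/i.png

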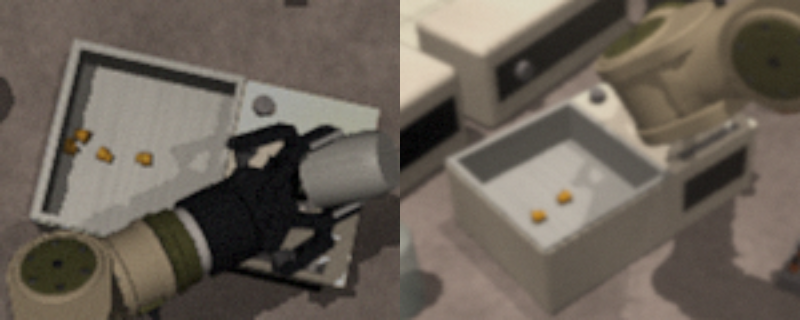

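All four fittings lie on the basin floor: (82,135), (73,147), (105,155) and (145,158). Now I bring the beaker back to its place.

```bash
python3 - <<'E'
from h import *
c=hpr()
plan([(.525,.08,.28,-63,17,-75,9),(.49,.25,.28,-64.5,28,0,9),(.469,.3052,.15,-64.8,40,.3,8)],c,cyl=False)
E
```

```text
t 19.15 tcp [ 0.5423 -0.1015  0.282 ] hpr [ -62.1   12.3 -157. ] q [0.186, 0.101, -0.92, -0.388, -1.202, -2.14]
--  [0.525 0.08  0.279]
{"rotation":[-0.01, -0.01, 0.16],"translation":[-7, -5, -18]},
{"rotation":[-0.0, -0.0, 0.16],"translation":[-8, -5, -18]},
{"rotation":[-0.01, -0.01, 0.16],"translation":[-8, -2, -19]},
{"rotation":[-0.01, -0.0, 0.16],"translation":[-9, -2, -18]},
{"rotation":[-0.01, -0.01, 0.16],"translation":[-9, 1, -18]},
{"rotation":[-0.01, 0.0, 0.16],"translation":[-9, 2, -18]},
{"rotation":[-0.01, 0.0, 0.16],"translation":[-9, 3, -18]},
{"rotation":[-0.0, 0.01, 0.16],"translation":[-8, 5, -18]},
{"rotation":[-0.01, -0.0, 0.15],"translation":[-6, 7, -18]}
--  [0.49 0.25 0.28]
{"rotation":[-0.02, 0.01, 0.15],"translation":[-4, 6, -18]},
{"rotation":[-0.02, 0.01, 0.15],"translation":[-2, 7, -18]},
{"rotation":[-0.02, 0.02, 0.14],"translation":[-1, 8, -17]},
{"rotation":[-0.01, 0.01, 0.15],"translation":[0, 9, -18]},
{"rotation":[-0.01, 0.02, 0.15],"translation":[2, 8, -17]},
{"rotation":[-0.01, 0.02, 0.14],"translation":[4, 8, -17]},
{"rotation":[-0.0, 0.02, 0.15],"translation":[4, 8, -17]},
{"rotation":[-0.0, 0.02, 0.15],"translation":[7, 6, -17]},
{"rotation":[-0.0, 0.03, 0.14],"translation":[7, 6, -17]}
--  [0.469 0.305 0.15 ]
{"rotation":[-0.0, 0.02, 0.0],"translation":[18, 1, 1]},
{"rotation":[-0.0, 0.03, 0.01],"translation":[18, 0, 2]},
{"rotation":[-0.0, 0.03, -0.0],"translation":[18, 1, 2]},
{"rotation":[-0.0, 0.02, -0.0],"translation":[17, 0, 3]},
{"rotation":[-0.0, 0.03, -0.0],"translation":[18, 1, 3]},
{"rotation":[0.0, 0.02, -0.0],"translation":[17, 0, 3]},
{"rotation":[0.0, 0.03, 0.0],"translation":[18, 1, 4]},
{"rotation":[0.0, 0.03, 0.0],"translation":[17, 0, 4]}
```

Request:
play_rows([
  {"rotation": [-0.01, -0.01, 0.16], "translation": [-7, -5, -18], "hand": 1},
  {"rotation": [0, 0, 0.16], "translation": [-8, -5, -18], "hand": 1},
  {"rotation": [-0.01, -0.01, 0.16], "translation": [-8, -2, -19], "hand": 1},
  {"rotation": [-0.01, 0, 0.16], "translation": [-9, -2, -18], "hand": 1},
  {"rotation": [-0.01, -0.01, 0.16], "translation": [-9, 1, -18], "hand": 1},
  {"rotation": [-0.01, 0, 0.16], "translation": [-9, 2, -18], "hand": 1},
  {"rotation": [-0.01, 0, 0.16], "translation": [-9, 3, -18], "hand": 1},
  {"rotation": [0, 0.01, 0.16], "translation": [-8, 5, -18], "hand": 1},
  {"rotation": [-0.01, 0, 0.15], "translation": [-6, 7, -18], "hand": 1},
])

```text
t: 20.27
tcp_pos: [0.5252, 0.0655, 0.2753]
ee_rot: [-0.378, 2.234, -1.614]
wrist_force: [-0.3, -0.8, -1.9]
opening: 0.703
grasp_force: 44.0
```

Request:
play_rows([
  {"rotation": [-0.02, 0.01, 0.15], "translation": [-4, 6, -18], "hand": 1},
  {"rotation": [-0.02, 0.01, 0.15], "translation": [-2, 7, -18], "hand": 1},
  {"rotation": [-0.02, 0.02, 0.14], "translation": [-1, 8, -17], "hand": 1},
  {"rotation": [-0.01, 0.01, 0.15], "translation": [0, 9, -18], "hand": 1},
  {"rotation": [-0.01, 0.02, 0.15], "translation": [2, 8, -17], "hand": 1},
  {"rotation": [-0.01, 0.02, 0.14], "translation": [4, 8, -17], "hand": 1},
  {"rotation": [0, 0.02, 0.15], "translation": [4, 8, -17], "hand": 1},
  {"rotation": [0, 0.02, 0.15], "translation": [7, 6, -17], "hand": 1},
  {"rotation": [0, 0.03, 0.14], "translation": [7, 6, -17], "hand": 1},
  {"rotation": [0, 0, 0], "translation": [0, 0, 0], "hand": 1},
])

```text
t: 21.52
tcp_pos: [0.4838, 0.2345, 0.2702]
ee_rot: [1.042, 1.881, -0.786]
wrist_force: [-0.2, 0.8, -1.4]
opening: 0.702
grasp_force: 44.0
```

```bash
python3 - <<'E'
from h import *
c=hpr()
plan([(.469,.3052,.15,-64.8,40,.3,8)],c,cyl=False)
E
```

```text
t 21.525 tcp [0.4838 0.2345 0.2702] hpr [-66.1  27.6  -8.1] q [0.772, 0.594, 0.122, 1.686, -0.981, 2.105]
--  [0.468 0.305 0.15 ]
{"rotation":[-0.01, 0.03, 0.02],"translation":[17, 4, -1]},
{"rotation":[-0.0, 0.02, 0.01],"translation":[17, 4, 0]},
{"rotation":[-0.01, 0.03, 0.02],"translation":[17, 4, 0]},
{"rotation":[-0.0, 0.03, 0.02],"translation":[17, 4, 0]},
{"rotation":[-0.0, 0.02, 0.01],"translation":[17, 3, 2]},
{"rotation":[-0.01, 0.03, 0.02],"translation":[18, 3, 1]},
{"rotation":[-0.0, 0.03, 0.02],"translation":[17, 2, 2]},
{"rotation":[-0.0, 0.02, 0.01],"translation":[17, 2, 2]}
```

Request:
play_rows([
  {"rotation": [-0.01, 0.03, 0.02], "translation": [17, 4, -1], "hand": 1},
  {"rotation": [0, 0.02, 0.01], "translation": [17, 4, 0], "hand": 1},
  {"rotation": [-0.01, 0.03, 0.02], "translation": [17, 4, 0], "hand": 1},
  {"rotation": [0, 0.03, 0.02], "translation": [17, 4, 0], "hand": 1},
  {"rotation": [0, 0.02, 0.01], "translation": [17, 3, 2], "hand": 1},
  {"rotation": [-0.01, 0.03, 0.02], "translation": [18, 3, 1], "hand": 1},
  {"rotation": [0, 0.03, 0.02], "translation": [17, 2, 2], "hand": 1},
  {"rotation": [0, 0.02, 0.01], "translation": [17, 2, 2], "hand": 1},
  {"rotation": [0, 0, 0], "translation": [0, 0, 0], "hand": 1},
])

```text
t: 22.65
tcp_pos: [0.468, 0.3031, 0.1497]
ee_rot: [1.257, 1.97, -0.593]
wrist_force: [0.7, -0.4, -1.0]
opening: 0.703
grasp_force: 44.0
```

```bash
python3 - <<'E'
from h import *
c=hpr()
plan([(.469,.3052,.048,-64.8,40,.3,7),(.469,.3052,.040,-64.8,40,.3,2)],c,cyl=False)
E
```

```text
t 22.65 tcp [0.468  0.3031 0.1497] hpr [-65.3  39.7  -0.2] q [0.817, 0.648, 0.07, 1.418, -0.793, 2.134]
--  [0.469 0.305 0.048]
{"rotation":[-0.0, 0.0, 0.0],"translation":[11, 0, 9]},
{"rotation":[-0.0, 0.0, 0.0],"translation":[12, 1, 9]},
{"rotation":[-0.0, 0.0, 0.0],"translation":[11, 0, 9]},
{"rotation":[-0.0, 0.0, 0.0],"translation":[11, 0, 9]},
{"rotation":[-0.0, 0.0, 0.0],"translation":[12, 0, 10]},
{"rotation":[-0.01, 0.0, 0.0],"translation":[11, 1, 9]},
{"rotation":[0.0, 0.01, 0.0],"translation":[11, 0, 9]}
--  [0.469 0.305 0.04 ]
{"rotation":[0.0, -0.0, 0.0],"translation":[3, 0, 2]},
{"rotation":[0.0, -0.0, 0.0],"translation":[3, 0, 3]}
```

Request:
play_rows([
  {"rotation": [0, 0, 0], "translation": [11, 0, 9], "hand": 1},
  {"rotation": [0, 0, 0], "translation": [12, 1, 9], "hand": 1},
  {"rotation": [0, 0, 0], "translation": [11, 0, 9], "hand": 1},
  {"rotation": [0, 0, 0], "translation": [11, 0, 9], "hand": 1},
  {"rotation": [0, 0, 0], "translation": [12, 0, 10], "hand": 1},
  {"rotation": [-0.01, 0, 0], "translation": [11, 1, 9], "hand": 1},
  {"rotation": [0, 0.01, 0], "translation": [11, 0, 9], "hand": 1},
  {"rotation": [0, 0, 0], "translation": [3, 0, 2], "hand": 1},
  {"rotation": [0, 0, 0], "translation": [0, 0, 0], "hand": 1},
])

```text
t: 23.78
tcp_pos: [0.4695, 0.3054, 0.0454]
ee_rot: [1.257, 1.978, -0.576]
wrist_force: [-0.1, 0.7, -0.9]
opening: 0.702
grasp_force: 44.0
```

```bash
python3 - <<'E'
from h import *
c=hpr(); s=r.state(); print(s["wrist_force"])
E
```

```text
t 23.775 tcp [0.4695 0.3054 0.0454] hpr [-64.5  40.3   0.4] q [0.817, 0.743, -0.031, 1.202, -0.79, 2.12]
[-0.11678968  0.72274427 -0.92455871]
```

Request:
play_rows([
  {"rotation": [0, 0, 0], "translation": [2, 0, 2], "hand": 1},
  {"rotation": [0, 0, 0], "translation": [2, 0, 1], "hand": 1},
  {"rotation": [0, 0, 0], "translation": [0, 0, 0], "hand": 1},
])

```text
t: 24.15
tcp_pos: [0.4693, 0.3058, 0.0405]
ee_rot: [1.257, 1.978, -0.576]
wrist_force: [-0.0, 0.2, -1.4]
opening: 0.702
grasp_force: 44.0
```

Request:
play_rows([
  {"rotation": [0, 0, 0], "translation": [1, 0, 1], "hand": 1},
  {"rotation": [0, 0, 0], "translation": [1, 0, 0], "hand": 1},
  {"rotation": [0, 0, 0], "translation": [0, 0, 0], "hand": 1},
])

```text
t: 24.52
tcp_pos: [0.4695, 0.306, 0.0391]
ee_rot: [1.256, 1.977, -0.576]
wrist_force: [-1.6, -2.2, 4.3]
opening: 0.704
grasp_force: 44.2
```

Request:
play_rows([
  {"rotation": [0, 0, 0], "translation": [0, 0, 0], "hand": 0.2},
  {"rotation": [0, 0, 0], "translation": [0, 0, 0], "hand": -0.6},
  {"rotation": [0, 0, 0], "translation": [0, 0, 0], "hand": -1},
  {"rotation": [0, 0, 0], "translation": [0, 0, 0], "hand": -1},
  {"rotation": [0, 0, 0], "translation": [0, 0, 0], "hand": -1},
])

```text
t: 25.15
tcp_pos: [0.4691, 0.3062, 0.0381]
ee_rot: [1.257, 1.978, -0.576]
wrist_force: [0.0, 0.5, 0.5]
opening: 0.998
grasp_force: 0.0
```

Request:
play_rows([
  {"rotation": [0, 0, 0], "translation": [0, 0, -8], "hand": -1},
  {"rotation": [0, 0, 0], "translation": [0, 0, -15], "hand": -1},
  {"rotation": [0, 0, 0], "translation": [0, 0, -18], "hand": -1},
  {"rotation": [0, 0, 0], "translation": [0, 0, -20], "hand": -1},
  {"rotation": [0, 0, 0], "translation": [0, 0, -20], "hand": -1},
  {"rotation": [0, 0, 0], "translation": [-10, 0, -20], "hand": -1},
  {"rotation": [0, 0, 0], "translation": [-30, 0, -15], "hand": -1},
  {"rotation": [0, 0, 0], "translation": [-35, 0, -15], "hand": -1},
  {"rotation": [0, 0, 0], "translation": [-40, 0, -20], "hand": -1},
  {"rotation": [0, 0, 0], "translation": [0, 0, 0], "hand": -1},
])

```text
t: 26.4
tcp_pos: [0.4518, 0.3433, 0.2279]
ee_rot: [1.261, 1.976, -0.568]
wrist_force: [0.6, -0.7, -0.8]
opening: 1.001
grasp_force: 0.0
```

```bash
python3 - <<'E'
from h import *
c=hpr(); im=r.get_image("top"); p=cloud(im,np.ones((384,512),bool))
m=(abs(p[:,0]-.46)<.05)&(abs(p[:,1]-.325)<.05)&(p[:,2]>.066)&(p[:,2]<.09)
print(m.sum(),cv2.minEnclosingCircle(p[m][:,:2].astype(np.float32)) if m.sum() else 0, p[m][:,2].mean(),p[m][:,2].std())
# next path
k,_=fit(DATA+[([0.817,.743,-.031,1.202,-.79,2.12],[.4695,.3054,.0454]),([.435,.439,-.522,.37,-1.349,1.326],[.5878,.0384,.1978])]); print(k,_)
K=np.array([.550,-.068])
for roll in (0,180):
  for hd in (-102,):
    for th in (0,-20,-40,-60,-72):
      z=ik(k,np.r_[K,.14],rot(hd+th,90,roll),np.array([-.25,.4,0,1.2,0,0])); print(roll,th,round(z.cost,5),np.round(z.x,2))
E
```

```text
t 26.4 tcp [0.4518 0.3433 0.2279] hpr [-64.2  40.4   0.9] q [0.877, 0.636, 0.254, 1.64, -0.765, 2.198]
86 ((0.46024879813194275, 0.3218748867511749), 0.03119802661240101) 0.0736523756676866 0.003417897329320967
[0.18365201 0.37841979 0.0855785  0.34588893 0.10417081 0.298961
 0.07959194] 0.011079579764488257
0 0 0.0 [-0.27  0.31 -0.21  1.06  0.    1.51]
0 -20 0.0 [-0.27  0.31 -0.21  1.06 -0.    1.86]
0 -40 0.0 [-0.27  0.31 -0.21  1.06  0.    2.21]
0 -60 0.0 [-0.27  0.31 -0.21  1.06  0.    2.56]
0 -72 0.0 [-0.27  0.31 -0.21  1.06  0.    2.77]
180 0 0.0 [-0.27  0.31 -0.21  1.06 -0.   -1.63]
180 -20 0.0 [-0.27  0.31 -0.21  1.06 -0.   -1.28]
180 -40 0.0 [-0.27  0.31 -0.21  1.06 -0.   -0.93]
180 -60 0.0 [-0.27  0.31 -0.21  1.06 -0.   -0.58]
180 -72 0.0 [-0.27  0.31 -0.21  1.06 -0.   -0.37]
```

The beaker stands upright at (0.460, 0.322) with its rim at about 74 mm. Next is the knob.

```bash
python3 - <<'E'
from h import *
c=hpr()
plan([(.50,.18,.28,-40,65,0,7),(.550,-.068,.25,-12,90,0,8)],c,cyl=False)
E
```

```text
t 26.45 tcp [0.4512 0.3432 0.2256] hpr [-64.3  40.4   0.7] q [0.878, 0.638, 0.251, 1.638, -0.765, 2.198]
--  [0.5   0.18  0.281]
{"rotation":[-0.04, 0.06, -0.04],"translation":[-22, -4, 13]},
{"rotation":[-0.05, 0.06, -0.05],"translation":[-22, -5, 12]},
{"rotation":[-0.04, 0.07, -0.04],"translation":[-22, -6, 10]},
{"rotation":[-0.03, 0.06, -0.05],"translation":[-23, -8, 9]},
{"rotation":[-0.03, 0.06, -0.06],"translation":[-23, -9, 6]},
{"rotation":[-0.03, 0.06, -0.05],"translation":[-23, -11, 5]},
{"rotation":[-0.03, 0.06, -0.06],"translation":[-22, -12, 3]}
--  [ 0.55  -0.068  0.25 ]
{"rotation":[-0.03, 0.05, -0.05],"translation":[-21, -20, 14]},
{"rotation":[-0.02, 0.06, -0.06],"translation":[-20, -21, 13]},
{"rotation":[-0.02, 0.05, -0.06],"translation":[-20, -23, 10]},
{"rotation":[-0.01, 0.06, -0.06],"translation":[-19, -24, 9]},
{"rotation":[-0.01, 0.05, -0.06],"translation":[-18, -25, 8]},
{"rotation":[-0.01, 0.06, -0.06],"translation":[-16, -26, 7]},
{"rotation":[-0.01, 0.05, -0.06],"translation":[-16, -27, 5]},
{"rotation":[0.0, 0.06, -0.06],"translation":[-14, -28, 5]}
```

Request:
play_rows([
  {"rotation": [-0.04, 0.06, -0.04], "translation": [-22, -4, 13], "hand": -1},
  {"rotation": [-0.05, 0.06, -0.05], "translation": [-22, -5, 12], "hand": -1},
  {"rotation": [-0.04, 0.07, -0.04], "translation": [-22, -6, 10], "hand": -1},
  {"rotation": [-0.03, 0.06, -0.05], "translation": [-23, -8, 9], "hand": -1},
  {"rotation": [-0.03, 0.06, -0.06], "translation": [-23, -9, 6], "hand": -1},
  {"rotation": [-0.03, 0.06, -0.05], "translation": [-23, -11, 5], "hand": -1},
  {"rotation": [-0.03, 0.06, -0.06], "translation": [-22, -12, 3], "hand": -1},
])

```text
t: 27.32
tcp_pos: [0.4992, 0.1793, 0.2781]
ee_rot: [0.925, 2.566, -0.215]
wrist_force: [0.9, 0.3, 0.7]
opening: 0.998
grasp_force: 0.0
```

Request:
play_rows([
  {"rotation": [-0.03, 0.05, -0.05], "translation": [-21, -20, 14], "hand": -1},
  {"rotation": [-0.02, 0.06, -0.06], "translation": [-20, -21, 13], "hand": -1},
  {"rotation": [-0.02, 0.05, -0.06], "translation": [-20, -23, 10], "hand": -1},
  {"rotation": [-0.01, 0.06, -0.06], "translation": [-19, -24, 9], "hand": -1},
  {"rotation": [-0.01, 0.05, -0.06], "translation": [-18, -25, 8], "hand": -1},
  {"rotation": [-0.01, 0.06, -0.06], "translation": [-16, -26, 7], "hand": -0.5},
  {"rotation": [-0.01, 0.05, -0.06], "translation": [-16, -27, 5], "hand": -0.5},
  {"rotation": [0, 0.06, -0.06], "translation": [-14, -28, 5], "hand": -0.5},
  {"rotation": [0, 0, 0], "translation": [0, 0, 0], "hand": -0.5},
])

```text
t: 28.45
tcp_pos: [0.5505, -0.0698, 0.2464]
ee_rot: [-0.332, -3.115, 0.001]
wrist_force: [0.7, -0.8, 0.4]
opening: 0.752
grasp_force: 0.0
```

```bash
python3 - <<'E'
from h import *
s=r.state(); Q=R.from_rotvec(s["ee_rot"]); hpr(); D=rot(-12.2,90)
print("rot err",(Q.inv()*D).as_rotvec(),"shift after rot",D.inv().apply(np.array([.550,-.068,.130])-s["tcp_pos"])*1000,s["opening"])
im=r.get_image("side"); im2=r.get_image("top")
A=cv2.resize(im["color"][100:240,190:365],(400,320)); B=cv2.resize(im2["color"][130:240,215:352],(400,320))
cv2.imwrite("pics/j.png",np.hstack([A,B]))
p=cloud(im,np.ones((384,512),bool)); p2=cloud(im2,np.ones((384,512),bool))
m=(abs(p[:,0]-.46)<.05)&(abs(p[:,1]-.325)<.05)&(p[:,2]>.03)&(p[:,2]<.09); print("beaker",p[m].min(0),p[m].max(0))
E
```

```text
t 28.45 tcp [ 0.5505 -0.0698  0.2464] hpr [ 176.5   89.5 -171.3] q [-0.27, 0.278, 0.035, 1.336, -0.002, -0.057]
rot err [-0.00139731 -0.00916143  0.00045287] shift after rot [  0.83345918   1.65659748 116.36331277] 0.7515920046140577
beaker [0.42857315 0.29175777 0.03006489] [0.49146254 0.35374181 0.07822281]
```

View pics/j.png

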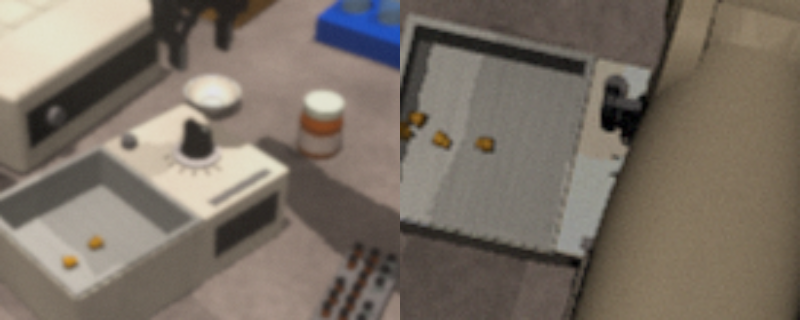

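The gripper is centred above the knob, which is at (195,145), and the fittings still lie in the basin. I'll descend now.

Request:
play_rows([
  {"rotation": [0, -0.009, 0], "translation": [1, 2, 15], "hand": -0.5},
  {"rotation": [0, 0, 0], "translation": [0, 0, 15], "hand": -0.5},
  {"rotation": [0, 0, 0], "translation": [0, 0, 15], "hand": -0.5},
  {"rotation": [0, 0, 0], "translation": [0, 0, 15], "hand": -0.5},
  {"rotation": [0, 0, 0], "translation": [0, 0, 15], "hand": -0.5},
  {"rotation": [0, 0, 0], "translation": [0, 0, 15], "hand": -0.5},
  {"rotation": [0, 0, 0], "translation": [0, 0, 15], "hand": -0.5},
  {"rotation": [0, 0, 0], "translation": [0, 0, 10], "hand": -0.5},
  {"rotation": [0, 0, 0], "translation": [0, 0, 0], "hand": -0.5},
])

```text
t: 29.68
tcp_pos: [0.5493, -0.066, 0.1332]
ee_rot: [0.328, 3.122, -0.003]
wrist_force: [0.5, -0.2, 0.3]
opening: 0.749
grasp_force: 0.0
```

Request:
play_rows([
  {"rotation": [0, 0, 0], "translation": [0, 0, 0], "hand": 0.3},
  {"rotation": [0, 0, 0], "translation": [0, 0, 0], "hand": 0.5},
  {"rotation": [0, 0, 0], "translation": [0, 0, 0], "hand": 1},
  {"rotation": [0, 0, 0], "translation": [0, 0, 0], "hand": 1},
  {"rotation": [0, 0, 0], "translation": [0, 0, 0], "hand": 1},
  {"rotation": [0, 0, 0], "translation": [0, 0, 0], "hand": 1},
], newtons=50)

```text
t: 30.42
tcp_pos: [0.5497, -0.069, 0.1351]
ee_rot: [0.331, 3.119, -0.012]
wrist_force: [-3.6, -9.4, 3.4]
opening: 0.153
grasp_force: 51.3
```

```bash
cat >> h.py <<'E'
def knob():
    s=r.state(); M=R.from_rotvec(s["ee_rot"]).as_matrix(); az=np.degrees(np.arctan2(M[1,1],M[0,1]))
    print("t",s["t"],"tcp",np.round(s["tcp_pos"],4),"knob~",round(np.radians(78-az),3),"F",np.round(s["wrist_force"],1),"Mz",np.round(s["moment"],3),"open",round(s["opening"]*85,1),"grip",round(s["grasp_force"],1),"q",np.round(s["qpos"],3))
E
python3 -c "
from h import *
knob()"
```

```text
t 30.425 tcp [ 0.5497 -0.069   0.1351] knob~ 0.002 F [-3.6 -9.4  3.4] Mz [-1.726  0.616 -0.031] open 13.0 grip 51.3 q [-0.266  0.316 -0.192  1.058 -0.007 -0.055]
```

Request:
play_rows([
  {"rotation": [0, 0, 0], "translation": [0, 0, 0], "hand": 0.2},
  {"rotation": [0, 0, 0], "translation": [0, 0, 0], "hand": 0.2},
  {"rotation": [0, 0, 0], "translation": [0, -3, 3], "hand": 0.2},
  {"rotation": [0, 0, 0], "translation": [0, 0, 0], "hand": 0.2},
  {"rotation": [0, 0, 0], "translation": [0, 0, 0], "hand": 1},
  {"rotation": [0, 0, 0], "translation": [0, 0, 0], "hand": 1},
  {"rotation": [0, 0, 0], "translation": [0, 0, 0], "hand": 1},
  {"rotation": [0, 0, 0], "translation": [0, 0, 0], "hand": 1},
])

```text
t: 31.42
tcp_pos: [0.5492, -0.0692, 0.1312]
ee_rot: [0.328, 3.12, -0.004]
wrist_force: [-1.0, -1.6, 1.2]
opening: 0.151
grasp_force: 50.8
```

```bash
python3 -c "
from h import *
knob()"
```

```text
t 31.425 tcp [ 0.5492 -0.0692  0.1312] knob~ 0.0 F [-1.  -1.6  1.2] Mz [-0.192  0.267 -0.044] open 12.8 grip 50.8 q [-0.27   0.318 -0.198  1.05  -0.002 -0.06 ]
```

Well gripped and relaxed. First click.

Request:
play_rows([
  {"rotation": [0, 0, 0.06], "translation": [0, 0, 0], "hand": 1},
  {"rotation": [0, 0, 0.06], "translation": [0, 0, 0], "hand": 1},
  {"rotation": [0, 0, 0.06], "translation": [0, 0, 0], "hand": 1},
  {"rotation": [0, 0, 0.06], "translation": [0, 0, 0], "hand": 1},
  {"rotation": [0, 0, 0.06], "translation": [0, 0, 0], "hand": 1},
  {"rotation": [0, 0, 0.06], "translation": [0, 0, 0], "hand": 1},
  {"rotation": [0, 0, 0.06], "translation": [0, 0, 0], "hand": 1},
  {"rotation": [0, 0, 0], "translation": [0, 0, 0], "hand": 1},
  {"rotation": [0, 0, 0], "translation": [0, 0, 0], "hand": 1},
])

```text
t: 32.55
tcp_pos: [0.5496, -0.0683, 0.1312]
ee_rot: [0.968, 2.983, 0.001]
wrist_force: [0.3, 4.4, 1.3]
opening: 0.154
grasp_force: 50.8
```

```bash
python3 -c "
from h import *
knob()"
```

```text
t 32.55 tcp [ 0.5496 -0.0683  0.1312] knob~ 0.418 F [0.3 4.4 1.3] Mz [ 0.935 -0.224  0.022] open 13.1 grip 50.8 q [-0.269  0.318 -0.198  1.05   0.     0.359]
```

Second click.

Request:
play_rows([
  {"rotation": [0, 0, 0.06], "translation": [0, 0, 0], "hand": 1},
  {"rotation": [0, 0, 0.06], "translation": [0, 0, 0], "hand": 1},
  {"rotation": [0, 0, 0.06], "translation": [0, 0, 0], "hand": 1},
  {"rotation": [0, 0, 0.06], "translation": [0, 0, 0], "hand": 1},
  {"rotation": [0, 0, 0.06], "translation": [0, 0, 0], "hand": 1},
  {"rotation": [0, 0, 0.06], "translation": [0, 0, 0], "hand": 1},
  {"rotation": [0, 0, 0.06], "translation": [0, 0, 0], "hand": 1},
  {"rotation": [0, 0, 0], "translation": [0, 0, 0], "hand": 1},
  {"rotation": [0, 0, 0], "translation": [0, 0, 0], "hand": 1},
])

```text
t: 33.67
tcp_pos: [0.5504, -0.0676, 0.1312]
ee_rot: [1.568, 2.716, 0.006]
wrist_force: [3.7, 6.6, 0.3]
opening: 0.151
grasp_force: 50.6
```

```bash
python3 -c "
from h import *
knob()"
```

```text
t 33.675 tcp [ 0.5504 -0.0676  0.1312] knob~ 0.838 F [3.7 6.6 0.3] Mz [ 1.388 -0.761  0.032] open 12.9 grip 50.6 q [-0.268  0.319 -0.197  1.049  0.002  0.779]
```

Third click, with a small shift to relieve the side force.

Request:
play_rows([
  {"rotation": [0, 0, 0.06], "translation": [0, 1, 0], "hand": 1},
  {"rotation": [0, 0, 0.06], "translation": [0, 0, 0], "hand": 1},
  {"rotation": [0, 0, 0.06], "translation": [0, 0, 0], "hand": 1},
  {"rotation": [0, 0, 0.06], "translation": [0, 0, 0], "hand": 1},
  {"rotation": [0, 0, 0.06], "translation": [0, 0, 0], "hand": 1},
  {"rotation": [0, 0, 0.06], "translation": [0, 0, 0], "hand": 1},
  {"rotation": [0, 0, 0.06], "translation": [0, 0, 0], "hand": 1},
  {"rotation": [0, 0, 0], "translation": [0, 0, 0], "hand": 1},
  {"rotation": [0, 0, 0], "translation": [0, 0, 0], "hand": 1},
  {"rotation": [0, 0, 0], "translation": [0, 0, 0], "hand": 1},
  {"rotation": [0, 0, 0], "translation": [0, 0, 0], "hand": 1},
  {"rotation": [0, 0, 0], "translation": [0, 0, 0], "hand": 1},
])

```text
t: 35.17
tcp_pos: [0.5515, -0.0672, 0.1312]
ee_rot: [2.1, 2.33, 0.007]
wrist_force: [5.4, 6.4, -0.8]
opening: 0.155
grasp_force: 50.5
```

```bash
python3 - <<'E'
from h import *
knob(); im=r.get_image("side"); im2=r.get_image("top"); p=cloud(im,np.ones((384,512),bool))
m=(abs(p[:,0]-.46)<.05)&(abs(p[:,1]-.325)<.05)&(p[:,2]>.066)&(p[:,2]<.09); print("rim",cv2.minEnclosingCircle(p[m][:,:2].astype(np.float32)),p[m][:,2].max())
A=cv2.resize(im["color"][100:310,125:345],(420,400)); B=cv2.resize(im2["color"][130:240,215:325],(370,400))
cv2.imwrite("pics/k.png",np.hstack([A,B]))
E
```

```text
t 35.175 tcp [ 0.5515 -0.0672  0.1312] knob~ 1.258 F [ 5.4  6.4 -0.8] Mz [ 1.268 -0.84   0.019] open 13.2 grip 50.5 q [-0.267  0.32  -0.195  1.049  0.002  1.2  ]
rim ((0.4604489505290985, 0.32326987385749817), 0.03217748925089836) 0.07732007188554935
```

View pics/k.png

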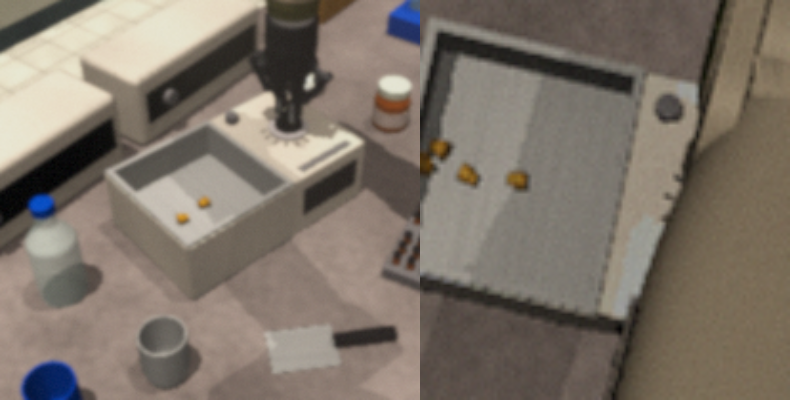

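The beaker stands upright at (163,350), the four fittings are in the basin, and the knob is held at 1.258 rad with a 50 N grip. I'm handing the job in.

```bash
python3 -c "
from station import r
print(r.close_job())"
```

```text
the job is handed in; nothing more can be done
None
```

The job is handed in, though `close_job()` returned no verdict: all four fittings lie in the basin, the empty beaker stands upright and released on the bench, and the gripper holds the knob at the third click stop (about 1.26 rad by the tool's angle, 50 N grip).

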